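# Pack the short whetstone in its holder and hold the jaw shut

### The job

Make the whetstone sit tight in its holder: lay wooden strips crosswise on the board, side by side, in the gap between the stone's near end and the jaw, as many as it takes for the jaw to bite on them before it runs out of travel. Then push the jaw's round black knob in until strips and stone are squeezed firmly against the end stop, without forcing it, and finish like that: keep pushing the knob and do not let go, for the jaw springs back until someone nips its lock screw.

Things in the scene. Friction and masses are not known exactly. Their poses are not given: they have to be found in the camera images.
- stone_holder: whetstone holder fixed to the bench: hardwood board 270 (x) x 60 (y) x 14 mm. Origin at the centre of its underside; its x axis runs along the board from the knob end to the end stop. From the -x end: black knob, dark steel barrel block (x -125 to -95 mm, 46 mm high, brass lock screw to 57 mm), jaw, gap, stone, end stop. 6 mm high rails flank the stone only (x -14 to 90 mm).
- jaw (a joint): travel of the jaw, m: 0 = sprung fully back (start), grows as the knob is pushed along the holder's +x; hard stop at 0.016. At 0 the jaw face is at x = -80 mm and the knob face at x = -157 mm of the holder. A spring of 2 N (at 0) to 3.3 N (at 0.016) drives it back. At the hard stop the jaw no longer squeezes anything: then another strip is needed.
- jaw_face (a point): middle of the jaw's flat front face at the height of the board's top; the point moves with the jaw and its axes are the holder's. The jaw plate is 54 mm wide (y), 12 mm thick and reaches 25 mm above the board. The gap runs from here along +x to the stone; at the start it is 25 to 42 mm wide.
- push_knob (a point): centre of the outer (-x) face of the round black palm knob on the jaw's push rod: 34 mm across, axis along the holder's x, 32 mm above the bench; overhangs the board's -x end by 22 mm, nothing beneath or beyond. A firm push is some 7 to 20 N, well over the spring. Moves with the jaw.
- whetstone: grey and red-brown whetstone, 52 wide x 150 long x 25 mm high, 0.3 kg, loose on the board, its length along the board. Origin at the centre of its underside, y along its length (either way round along the holder's x). It may stand up to 2 mm off the end stop and slides when pushed.
- end_stop: dark wooden cross bar screwed to the far end of the board, 16 (x) x 58 x 20 mm, axes as the holder's; its place along the board differs from time to time. Origin at the centre of its underside; the stone bears on its -x face.
- strip_1: plain straw-coloured wooden strip, 10 wide x 68 long x 9 mm high, lying flat on the bench. Origin at the centre of its underside, y along its length. Several lie about, all alike; any may be used, either side up; two or three are needed. Taken by its two ends (68 mm) it can be laid into the holder with the fingers outside.
- strip_2: another plain straw-coloured wooden strip, 10 wide x 68 long x 9 mm high, lying flat on the bench. Origin at the centre of its underside, y along its length. Several lie about, all alike; any may be used, either side up; two or three are needed. Taken by its two ends (68 mm) it can be laid into the holder with the fingers outside.
- strip_3: another plain straw-coloured wooden strip, 10 wide x 68 long x 9 mm high, lying flat on the bench. Origin at the centre of its underside, y along its length. Several lie about, all alike; any may be used, either side up; two or three are needed. Taken by its two ends (68 mm) it can be laid into the holder with the fingers outside.
Mind the look-alikes: they are no part of the job. Leave any purple look-alike of the strip_3 alone.

How it is judged (in metres and radians):
At the end, for the whole second after the job is handed in: Two or three strips lie on the board in the gap, crosswise (0.15 rad) and centred (20 mm); the jaw has stopped on them at 0.8 to 15.3 mm of travel, short of its hard stop; the fingers still push it (over 4 N) and the stone, flat on its board, bears on the end stop (over 1.5 N) (value of joint jaw between 0.0008 and 0.0153 m and contact force between the fingers and jaw above 4 N and contact force between whetstone and end_stop above 1.5 N and z of whetstone in the frame of stone_holder below 0.017 m and angle between whetstone's own z axis and vertical below 0.06 rad and angle between the y axis of whetstone and the x axis of stone_holder, either way round below 0.06 rad and linear speed of whetstone below 0.02 m/s and ((x of strip_1 in the frame of jaw_face between 0.002 and 0.04 m and y of strip_1 in the frame of stone_holder between -0.02 and 0.02 m and z of each of strip_1, strip_2 in the frame of stone_holder below 0.0265 m and angle between the y axis of each of strip_1, strip_2 and the y axis of stone_holder, either way round below 0.15 rad and x of strip_2 in the frame of jaw_face between 0.002 and 0.04 m and y of strip_2 in the frame of stone_holder between -0.02 and 0.02 m) or (x of strip_1 in the frame of jaw_face between 0.002 and 0.04 m and y of strip_1 in the frame of stone_holder between -0.02 and 0.02 m and z of each of strip_1, strip_3 in the frame of stone_holder below 0.0265 m and angle between the y axis of each of strip_1, strip_3 and the y axis of stone_holder, either way round below 0.15 rad and x of strip_3 in the frame of jaw_face between 0.002 and 0.04 m and y of strip_3 in the frame of stone_holder between -0.02 and 0.02 m) or (x of strip_2 in the frame of jaw_face between 0.002 and 0.04 m and y of strip_2 in the frame of stone_holder between -0.02 and 0.02 m and z of each of strip_2, strip_3 in the frame of stone_holder below 0.0265 m and angle between the y axis of each of strip_2, strip_3 and the y axis of stone_holder, either way round below 0.15 rad and x of strip_3 in the frame of jaw_face between 0.002 and 0.04 m and y of strip_3 in the frame of stone_holder between -0.02 and 0.02 m))); the arm keeps its last pose, push and grip.
It fails at once if the stone is forced against the end stop with more than 50 N (contact force between whetstone and end_stop above 50 N).
It fails at once if the whetstone is tipped up or lifted off its board (angle between whetstone's own z axis and vertical above 0.2 rad or z of whetstone in the frame of stone_holder above 0.03 m).
It also fails if it takes over 70 s, if anything falls off the work surface, if the arm or the gripper's body presses on something with over 40 N, if the wrist force passes 120 N, or if a joint passes its speed limit or range.

### The arm

A 7-joint arm with a two-finger parallel gripper is mounted at the origin on the work surface; the furniture and walls round the work are solid. World frame = base frame: x ahead of the robot, y to its left, z up, the work surface at z = 0. Lengths are in mm, angles in rad, forces in N, time in s.
With the tool pointing down it reaches from about 425 to 975 mm from the base axis. Payload 16.7 kg.
Tool frame: the origin (TCP) lies midway between the tips of the shut fingers; the grasp point (between the pads) lies 19 mm behind it (ctrl.grip_depth is the distance from the TCP to the grasp point, in mm); z points along the fingers, y is the direction in which the jaws open and shut (so a half turn about z gives the same grasp; the last joint's range is limited). The gripper opens to 85 mm and grips with 20 to 120 N. Pads are 22 mm wide; open, the fingers measure 114 mm over their backs; the gripper's body (76 mm by 85 mm) begins 54 mm behind the grasp point. The pads swing forward as they close: fully open they stand 13 mm farther back than shut.
Start: joints at [1.004, 0.426, 0.074, 1.606, -0.034, 1.111, -0.067], TCP at [273.847, -616.914, 209.802] pointing down, gripper open.
Joint ranges: [-2.85, 2.85], [-0.5, 2.14], [-1.23, 1.37], [0.21, 2.46], [-1.02, 4.16], [0.16, 2.05], [-2.73, 2.73]. Speed limits (rad/s): [1.89, 1.89, 2.39, 2.39, 3.01, 3.01, 3.01].

### API

Orientations are given as a unit quaternion [x, y, z, w].
In Python, from workcell import ctrl, cams gives the robot as it stands.
- The arm moves only by the shell command python3 -m pendant 'ROWS'. ROWS is JSON, one flat list of numbers, 7 for each row, row after row: the turn, a rotation vector about the world's x, y, z in units of pi rad (1.0 is pi rad), then the shift along the world's x, y, z in units of 15 cm (1.0 is 15 cm), then the opening, from 0 (shut) to 1 (fully open). In form: [wx, wy, wz, x, y, z, jaw, wx, wy, wz, x, y, z, jaw, ...]. A call has exactly 5 rows; each row shifts and turns the commanded pose from where the row before left it; what a row does not reach is not made up. A row lasts 1/10 s, in which the tool goes at most 50 mm and 8.59 degrees, less where a joint would pass 70% of its speed; a pose out of reach is approached as far as the arm can. A call with a number of a shift or a turn outside -1 to 1 is refused whole. A call with a gripper value outside its range is refused whole. The fingers move at their own pace and stop on an object; the grip force is fixed at half the most. Time passes only in rows, so rows that do not move let the fingers close, or fill a call up. It gives the time, the measured TCP pose, the force and the opening at its end, in the units of the state.
- ctrl.get_obs(): the state, without advancing time (a new reading comes with each control period).
- cams.capture(name): name is "scene" or "top" or "wrist"; returns a dict with "color" (384x512x3 uint8, red, green, blue), "mtx" (3x3 intrinsics, pixels), "k1" (the pictures are not rectified: a ray, as slopes to the right and down, at radius r is drawn at 1 + k1 r^2 times it, then the intrinsics apply), "world_from_camera" (4x4, takes a point from camera to world coordinates). Camera axes: x right, y down, z forward; pixel columns grow to the right and rows downward; lengths in mm; the calibration is good to about 2 mm. A picture is of the moment at which its call begins. There is no depth.
- ctrl.finish_job(): hands the job in, once; it reports no verdict.
The state is a dict: "time_s": time; "joint_pos": joint angles; "joint_velocities": joint speeds; "joint_efforts": joint torques, N m; "ee_pos": TCP position; "eef_rot": TCP orientation; "contact_force": force on the tool from outside, world axes, zero at the start; "moment": the same for the moment, N m; "width": finger opening in mm.
Only numpy, scipy, OpenCV 4.12 (cv2) and the standard library are available. Lean on these libraries where they do the work, as an engineer would, in place of code of your own. Each camera call takes 0.05 s, during which the arm holds its last target.

## Working session

There is one attempt and no reset: what is moved stays moved. The work goes in short steps, Python scripts to look and compute and a shell command to move; the robot and the scene stay as the last step left them, time stands still between calls to the robot, and variables do not carry over. Pictures are saved under pics/ and viewed, and the job is handed in when it is done.

```bash
ls; mkdir -p pics; python3 - <<'E'
from workcell import ctrl,cams
import cv2
print(ctrl.get_obs(), ctrl.grip_depth)
for n in ["scene","top","wrist"]:
    c=cams.capture(n); cv2.imwrite(f"pics/{n}0.png",c["color"][:,:,::-1]); print(n,c["mtx"],c["k1"],c["world_from_camera"])
E
```

```text
pics
{'time_s': 0.0, 'joint_pos': array([ 1.00351533,  0.42672089,  0.07389299,  1.60660533, -0.03409164,
        1.11077997, -0.06711624]), 'joint_velocities': array([ 1.59110571e-03,  6.13210036e-04,  2.10315568e-03,  2.91932606e-05,
        1.31732648e-03, -7.67936469e-04, -4.87303749e-07]), 'joint_efforts': array([-3.26133282e-03, -9.49811482e+01,  3.75910029e+00, -4.63531458e+01,
        1.89149677e-02,  9.94403061e-03, -7.80672099e-05]), 'ee_pos': array([ 273.64259821, -616.58016383,  209.12002412]), 'eef_rot': array([ 9.78269957e-01,  2.07334266e-01, -1.86473745e-04, -5.98171273e-04]), 'contact_force': array([ 0.58586196, -0.80000744,  0.16259873]), 'moment': array([0.08759177, 0.03905442, 0.01123853]), 'width': 85.36576269241418} 18.700000000000003
scene [[432.14603815   0.         258.12270745]
 [  0.         432.14603815 190.27645601]
 [  0.           0.           1.        ]] 0.03674835398562902 [[-7.60088742e-01 -3.18498707e-01  5.66412992e-01  8.46611509e+01]
 [-6.49325286e-01  4.06243633e-01 -6.42917400e-01  3.89752549e+02]
 [-2.53333114e-02 -8.56460556e-01 -5.15590476e
[... 233 characters left out ...]
8033786 [[ 8.45232648e-04 -9.99009026e-01  4.45000088e-02  5.07233914e+02]
 [-9.99988669e-01 -6.35907607e-04  4.71787843e-03 -1.57457244e+02]
 [-4.68490524e-03 -4.45034922e-02 -9.98998244e-01  9.17236046e+02]
 [ 0.00000000e+00  0.00000000e+00  0.00000000e+00  1.00000000e+00]]
wrist [[294.51591156   0.         257.84915044]
 [  0.         294.51591156 193.57799842]
 [  0.           0.           1.        ]] -0.060902789600728785 [[ 4.05715757e-01 -8.81044629e-01 -2.43218187e-01  3.36033663e+02]
 [-9.13998733e-01 -3.91384102e-01 -1.06886858e-01 -5.89453812e+02]
 [-1.01963908e-03  2.65666797e-01 -9.64064372e-01  3.73221906e+02]
 [ 0.00000000e+00  0.00000000e+00  0.00000000e+00  1.00000000e+00]]
```

View pics/top0.png

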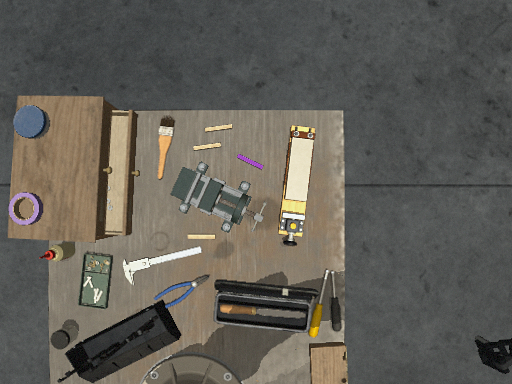

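View pics/scene0.png

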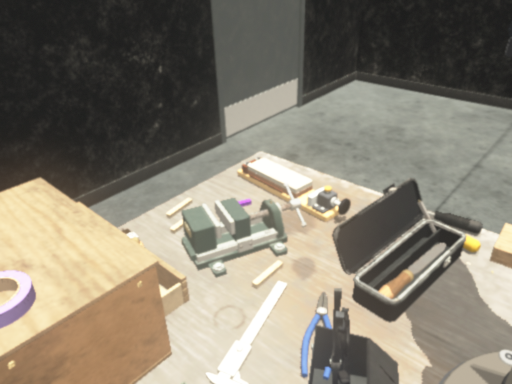

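View pics/wrist0.png

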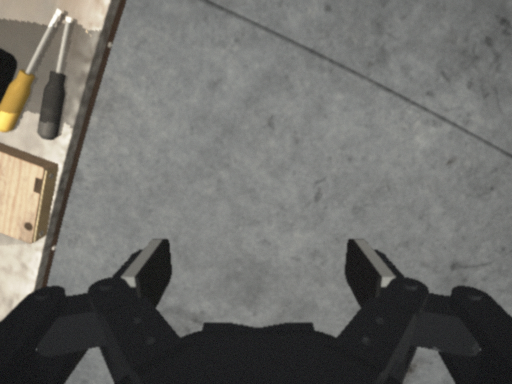

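The top view shows three straw strips at pixels (218,128), (207,147) and (201,237). A purple look-alike is at (250,161), which I'll leave alone. The holder runs from its knob at (291,240) to the end stop at (302,130). I'll confirm with enlarged crops.

```bash
cat > h.py <<'E'
import numpy as np,cv2
from workcell import ctrl,cams
from scipy.spatial.transform import Rotation as R
def ray(c,u,v):
    K=c["mtx"]; d=np.array([(u-K[0,2])/K[0,0],(v-K[1,2])/K[1,1]]); p=d.copy()
    for _ in range(30): p=d/(1+c["k1"]*(p@p))
    T=np.array(c["world_from_camera"]); return T[:3,3],T[:3,:3]@np.array([p[0],p[1],1])
def w(c,u,v,z):
    o,d=ray(c,u,v); return (o+d*(z-o[2])/d[2])
def proj(c,P):
    T=np.linalg.inv(np.array(c["world_from_camera"])); q=T[:3,:3]@np.array(P)+T[:3,3]
    s=q[:2]/q[2]; s=s*(1+c["k1"]*(s@s)); return s*c["mtx"][0,0]+c["mtx"][:2,2]
def crop(c,u0,u1,v0,v1,k,name):
    im=c["color"][v0:v1,u0:u1,::-1]; cv2.imwrite("pics/"+name,cv2.resize(im,None,fx=k,fy=k,interpolation=cv2.INTER_CUBIC))
def tool():
    o=ctrl.get_obs(); r=R.from_quat(o["eef_rot"]); M=r.as_matrix()
    return dict(t=round(o["time_s"],2),p=o["ee_pos"].round(1),yaw_y=round(np.degrees(np.arctan2(M[1,1],M[0,1])),2),z=M[:,2].round(3),F=o["contact_force"].round(1),w=round(o["width"],1),j=o["joint_pos"].round(2))
E
python3 - <<'E'
from h import *
c=cams.capture("top")
crop(c,185,275,110,250,4,"cropA.png"); crop(c,270,330,120,250,4.5,"cropB.png")
im=c["color"].astype(int)
hsv=cv2.cvtColor(c["color"],cv2.COLOR_RGB2HSV)
for n,(u0,u1,v0,v1) in dict(s1=(198,238,120,136),s2=(188,226,139,155),s3=(182,220,230,245)).items():
    sub=hsv[v0:v1,u0:u1].astype(int); rgb=im[v0:v1,u0:u1]
    m=((rgb[...,0]>200)).astype(np.uint8)
    k,l,st,ce=cv2.connectedComponentsWithStats(m); i=1+st[1:,4].argmax()
    ys,xs=np.nonzero(l==i); pts=np.c_[xs+u0,ys+v0].astype(np.float32)
    P=np.array([w(c,u,v,9)[:2] for u,v in pts]).astype(np.float32)
    r=cv2.minAreaRect(P); cm=P.mean(0); U,S,V=np.linalg.svd(P-cm,full_matrices=False)
    print(n,len(pts),cm,r,np.degrees(np.arctan2(V[0,1],V[0,0])))
E
```

```text
s1 95 [701.8069   -65.670685] ((701.7408447265625, -65.02574157714844), (8.903090476989746, 66.0228500366211), 8.088598251342773) 98.05995
s2 98 [655.31976 -36.69318] ((655.4552612304688, -36.809566497802734), (8.843300819396973, 67.37801361083984), 8.026479721069336) -82.26299
s3 108 [432.01227  -24.620182] ((432.0108947753906, -24.591754913330078), (7.350435256958008, 63.979217529296875), 0.2530099153518677) -89.75349
```

View pics/cropA.png

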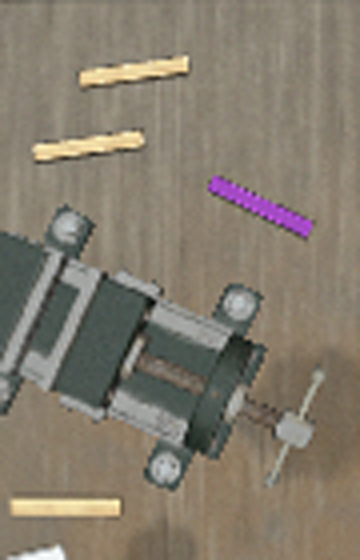

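View pics/cropB.png

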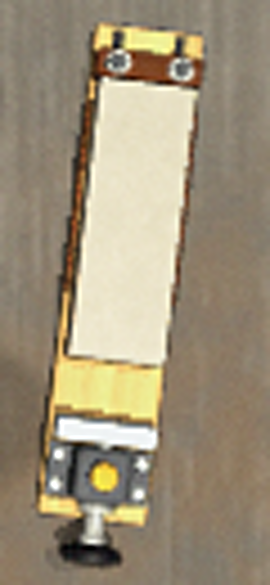

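```bash
python3 - <<'E'
from h import *
c=cams.capture("top")
f=lambda x,y,z: w(c,270+x/4.5-0.5+0.5/4.5,120+y/4.5-.5+.5/4.5,z)
FL,FR,NL,NR=[f(x,y,14)[:2] for x,y in[(93,27),(205,33),(40,512),(145,522)]]
print(FL,FR,NL,NR)
ax=(FL+FR-NL-NR)/2; print(np.linalg.norm(ax),np.linalg.norm(FL-FR),np.linalg.norm(NL-NR),np.degrees(np.arctan2(ax[1],ax[0])))
e=(FL-NL);g=FR-NR;print(np.degrees(np.arctan2(e[1],e[0])),np.degrees(np.arctan2(g[1],g[0])))
C=(FL+FR+NL+NR)/4; print("C",C); a=ax/np.linalg.norm(ax); n=np.array([-a[1],a[0]])
def loc(p): d=p[:2]-C; return d@a,d@n
for nm,x,y,z in [("stone near L",68,356,39),("stone nearR",165,363,39),("stone farL",102,80,39),("farR",198,87,39),("jawtopfrontL",58,416,39),("jawfrontR",158,428,39),("jawbackL",55,437,39),("knob",88,552,32),("screw",103,476,57)]:
    print(nm,loc(f(x,y,z)))
E
```

```text
[ 705.00184798 -243.81325463] [ 701.89624126 -305.37469679] [ 440.36441426 -214.07928465] [ 434.92177105 -270.89443772]
267.7380639780227 61.639727072294995 57.075248431880915 -6.887478224844177
-6.410717480706454 -7.35912176079973
C [ 570.54606864 -258.54041844]
stone near L (np.float64(-49.74976624887747), np.float64(25.370091435647062))
stone nearR (np.float64(-47.25978406646994), np.float64(-25.914494137348402))
stone farL (np.float64(98.19995751112353), np.float64(24.453563728866744))
farR (np.float64(100.76128194964389), np.float64(-26.791062225509915))
jawtopfrontL (np.float64(-81.74537282677075), np.float64(26.88375871952293))
jawfrontR (np.float64(-81.70233758289338), np.float64(-26.202646882813855))
jawbackL (np.float64(-92.89422863551485), np.float64(27.14728777625054))
knob (np.float64(-151.3402364675041), np.float64(2.0401264391605998))
screw (np.float64(-109.48675113229619), np.float64(1.5470549352998049))
```

The crops confirm which strips to use: straw ones, not the purple one. The gap is about 33 mm, so I need a closer look. I'll head for the upper strips (s2, then s1).

```bash
python3 -m pendant '[0,0,-0.0177,0.165,0.25,0,1, 0,0,-0.0177,0.165,0.25,0,1, 0,0,-0.0177,0.165,0.25,0,1, 0,0,-0.0177,0.165,0.25,0,1, 0,0,-0.0177,0.165,0.25,0,1]'
python3 -m pendant '[0,0,0,0.165,0.25,0.05,1, 0,0,0,0.165,0.25,0.05,1, 0,0,0,0.165,0.25,0,1, 0,0,0,0.165,0.25,0,1, 0,0,0,0.165,0.25,0,1]'
python3 - <<'E'
from h import *
print(tool()); c=cams.capture("wrist"); cv2.imwrite("pics/w1.png",c["color"][:,:,::-1])
E
```

```text
time_s: 0.75
ee_pos: [398.3, -427.8, 209.9]
eef_rot: [0.998, 0.069, 0.0, 0.0]
contact_force: [1.5, 0.2, 0.9]
width: 85.2
time_s: 1.25
ee_pos: [522.1, -240.3, 225.0]
eef_rot: [0.998, 0.07, 0.0, 0.0]
contact_force: [0.8, 0.8, 0.5]
width: 85.4
{'t': 1.25, 'p': array([ 522.1, -240.3,  225. ]), 'yaw_y': np.float64(-82.0), 'z': array([ 0., -0., -1.]), 'F': array([0.8, 0.8, 0.5]), 'w': 85.4, 'j': array([ 0.39,  0.25, -0.08,  1.81,  0.02,  1.08, -1.13])}
```

View pics/w1.png

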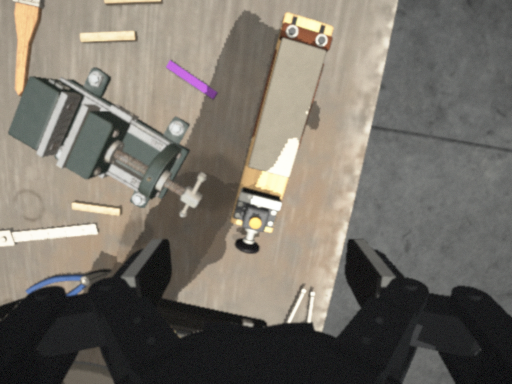

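The wrist view shows the whole holder (knob at (247,245), end stop at (306,35)) and strips at (108,37) and (95,208). I'll enlarge it to measure the gap.

```bash
python3 - <<'E'
from h import *
c=cams.capture("wrist"); np.savez("w1.npz",**{k:np.array(v) for k,v in c.items()})
crop(c,225,305,140,260,5,"w1a.png"); crop(c,255,345,0,80,7,"w1b.png")
E
```

```text
(no output)
```

View pics/w1a.png

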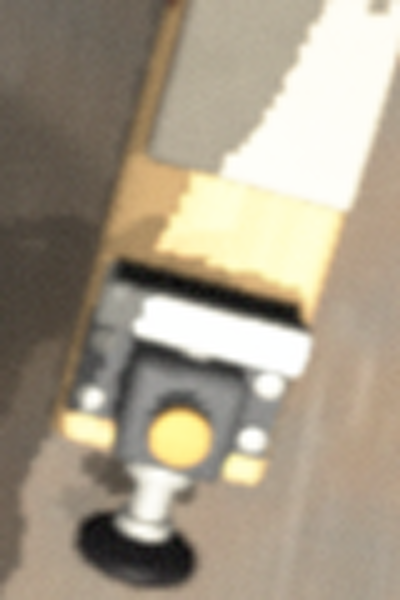

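View pics/w1b.png

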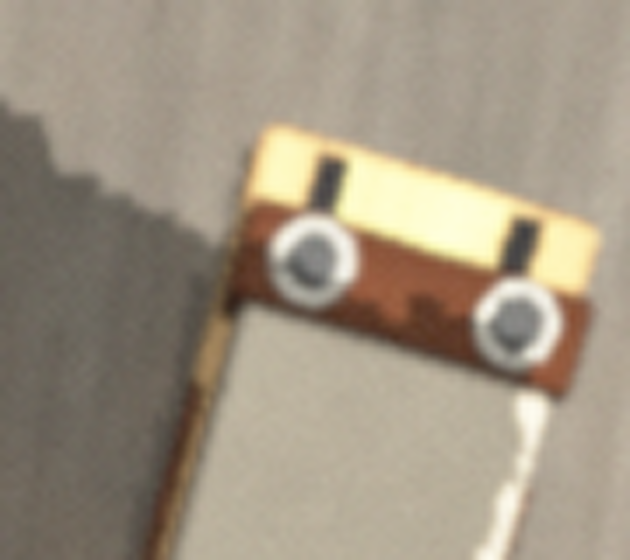

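```bash
cat > fit.py <<'E'
from h import *
from scipy.optimize import least_squares
d=np.load("w1.npz"); c={k:d[k] for k in d.files}; c["k1"]=float(c["k1"])
A=lambda x,y:np.array([225+x/5-.4,140+y/5-.4]); B=lambda x,y:np.array([255+x/7-.43,y/7-.43])
obs=[((135,30,14),B(265,125)),((135,-30,14),B(602,232)),
((-135,30,14),A(60,430)),((-135,-30,14),A(263,487)),
((-80,-27,39),A(313,342)),((-80,27,14),A(118,265)),((-80,-27,14),A(306,322)),]
def W(p,q): 
    x,y,t=p[:3]; return [x+q[0]*np.cos(t)-q[1]*np.sin(t), y+q[0]*np.sin(t)+q[1]*np.cos(t), q[2]]
r=least_squares(lambda p:np.concatenate([proj(c,W(p,q))-o for q,o in obs]),[570,-258,-.12],loss="soft_l1")
p=r.x; print(p,np.degrees(p[2])); print(r.fun.reshape(-1,2).round(2))
def loc(P): 
    d=P[:2]-p[:2]; return np.array([d@[np.cos(p[2]),np.sin(p[2])],d@[-np.sin(p[2]),np.cos(p[2])]]).round(1)
for n,o,z in [("stL",A(150,155),39),("stR",A(347,208),39),("stFL",B(238,308),39),("stFR",B(550,390),39),("barFL",B(250,205),34),("barFR",B(592,298),34),("barNL",B(235,298),34),("barNR",B(570,398),34),("jawface bot L",A(118,265),14),("knob",A(137,550),49),("screw",A(181,437),57)]:
    P=w(c,*o,z); print(n,P[:2].round(1),loc(P))
# strips in the wrist image
for n,(u0,u1,v0,v1) in dict(s2=(70,145,25,50),s3=(65,125,198,220)).items():
    sub=c["color"][v0:v1,u0:u1].astype(int); m=((sub[...,0]-sub[...,2]>60)&(sub[...,0]>175)).astype(np.uint8)
    k,l,st,ce=cv2.connectedComponentsWithStats(m); i=1+st[1:,4].argmax(); ys,xs=np.nonzero(l==i)
    P=np.array([w(c,u+u0,v+v0,9)[:2] for u,v in zip(xs,ys)],np.float32); print(n,len(P),cv2.minAreaRect(P))
E
python3 fit.py
```

```text
[ 5.69124010e+02 -2.59577937e+02 -1.18106186e-01] -6.766985987523835
[[-0.38  0.29]
 [ 0.4   0.15]
 [-1.56  2.78]
 [ 0.01  2.03]
 [ 1.23 -0.5 ]
 [-0.86 -1.21]
 [ 0.8  -2.3 ]]
stL [ 526.6 -228.4] [-45.9  25.9]
stR [ 520.7 -277.8] [-46.  -23.8]
stFL [ 672.6 -244.9] [101.   26.8]
stFR [ 668.3 -295.8] [102.8 -24.3]
barFL [ 689.1 -244.5] [117.4  29.1]
barFR [ 684.1 -300.8] [119.1 -27.4]
barNL [ 675.1 -244.4] [103.5  27.5]
barNR [ 668.7 -300.3] [103.7 -28.7]
jawface bot L [ 491.4 -224.7] [-81.3  25.5]
knob [ 427.6 -239.6] [-142.9    3.2]
screw [ 462.7 -245.5] [-107.3    1.4]
s2 35 ((649.2164916992188, -20.338611602783203), (1.1647822856903076, 27.826356887817383), 6.391458034515381)
s3 5 ((428.84716796875, -56.83612823486328), (1.4732364416122437, 4.287726879119873), 8.758536338806152)
```

```bash
python3 -m pendant '[0,0,0,0.178,0.271,0,1, 0,0,0,0.178,0.271,0,1, 0,0,0,0.178,0.271,0,1, 0,0,0,0.178,0.271,0,1, 0,0,0,0.178,0.271,0,1]'
python3 -m pendant '[0,0,0,0,0,-0.2,1, 0,0,0,0,0,-0.2,1, 0,0,0,0,0,-0.2,1, 0,0,0,0,0,-0.1,1, 0,0,0,0,0,0,1]'
python3 - <<'E'
from h import *
print(tool()); c=cams.capture("wrist"); cv2.imwrite("pics/w2.png",c["color"][:,:,::-1]); np.savez("w2.npz",**{k:np.array(v) for k,v in c.items()})
for P in [(655.4,-36.8,9),(701.8,-65.4,9)]: print(proj(c,P))
E
```

```text
time_s: 1.85
ee_pos: [655.6, -37.3, 224.9]
eef_rot: [0.998, 0.07, 0.0, 0.0]
contact_force: [0.6, -0.7, -0.3]
width: 85.3
time_s: 2.35
ee_pos: [653.6, -38.9, 117.8]
eef_rot: [0.998, 0.07, -0.002, -0.0]
contact_force: [-0.5, -0.0, -0.1]
width: 85.4
{'t': 2.35, 'p': array([653.6, -38.9, 117.8]), 'yaw_y': np.float64(-82.0), 'z': array([-0.003,  0.   , -1.   ]), 'F': array([-0.5, -0. , -0.1]), 'w': 85.4, 'j': array([ 0.08,  0.49, -0.16,  1.72,  0.09,  0.94, -1.55])}
[255.889179   183.92732371]
[293.74744592 139.46745667]
```

View pics/w2.png

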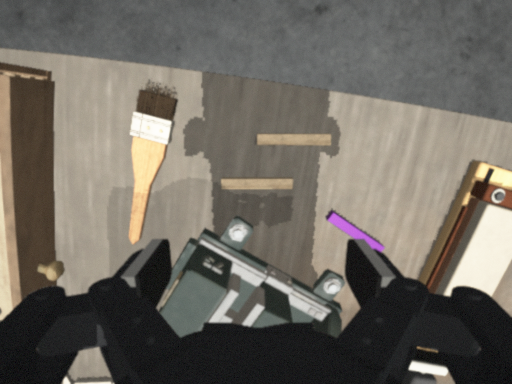

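```bash
python3 - <<'E'
from h import *
d=np.load("w2.npz"); c={k:d[k] for k in d.files}; c["k1"]=float(c["k1"])
for uv in [(235,240),(213,240),(205,233),(270,268),(340,320),(235,220)]:
    print(uv,[w(c,*uv,z)[:2].round(0).tolist() for z in (10,40,70,90)])
ct=cams.capture("top")
for uv in [(202,166),(186,168),(193,180)]: print(uv,[w(ct,*uv,z)[:2].round(0).tolist() for z in (10,40,70,90)])
for n,uv in dict(s2=(257,184.5),s1=(294,139.5)).items(): print(n,w(c,*uv,9))
E
```

```text
(235, 240) [[595.0, -24.0], [609.0, -25.0], [623.0, -25.0], [633.0, -26.0]]
(213, 240) [[592.0, -2.0], [607.0, -5.0], [621.0, -8.0], [630.0, -10.0]]
(205, 233) [[599.0, 7.0], [612.0, 3.0], [626.0, -1.0], [635.0, -4.0]]
(270, 268) [[569.0, -64.0], [586.0, -60.0], [603.0, -56.0], [614.0, -53.0]]
(340, 320) [[515.0, -150.0], [538.0, -137.0], [561.0, -124.0], [576.0, -115.0]]
(235, 220) [[617.0, -21.0], [628.0, -22.0], [640.0, -23.0], [648.0, -24.0]]
(202, 166) [[605.0, -26.0], [602.0, -30.0], [599.0, -35.0], [597.0, -38.0]]
(186, 168) [[600.0, 13.0], [597.0, 8.0], [594.0, 2.0], [592.0, -2.0]]
(193, 180) [[571.0, -4.0], [569.0, -9.0], [566.0, -14.0], [565.0, -18.0]]
s2 [654.99119445 -37.92553774   9.        ]
s1 [701.8037519  -65.63461424   9.        ]
```

```bash
python3 -m pendant '[0,0,0,0.005,0.004,-0.2,1, 0,0,0,0.005,0.004,-0.2,1, 0,0,0,0,0,-0.18,1, 0,0,0,0,0,-0.05,1, 0,0,0,0,0,0,1]'
python3 -c "
from h import *
print(tool())"
```

```text
time_s: 2.95
ee_pos: [656.6, -37.5, 25.9]
eef_rot: [0.998, 0.07, 0.0, -0.0]
contact_force: [-0.5, -0.3, -0.3]
width: 85.2
{'t': 2.95, 'p': array([656.6, -37.5,  25.9]), 'yaw_y': np.float64(-82.0), 'z': array([ 0.,  0., -1.]), 'F': array([-0.5, -0.3, -0.3]), 'w': 85.2, 'j': array([ 0.07,  0.6 , -0.15,  1.77,  0.12,  0.78, -1.57])}
```

```bash
python3 -m pendant '[0,0,0,-0.009,0,-0.07,1, 0,0,0,0,0,-0.07,1, 0,0,0,0,0,-0.06,1, 0,0,0,0,0,0,1, 0,0,0,0,0,0,1]'
python3 -m pendant '[0,0,0,0,0,0,0.7, 0,0,0,0,0,0,0.7, 0,0,0,0,0,0,0.7, 0,0,0,0,0,0,0.7, 0,0,0,0,0,0,0.7]'
python3 -c "
from h import *
print(tool())"
```

```text
time_s: 3.45
ee_pos: [654.9, -37.4, -4.8]
eef_rot: [0.998, 0.07, -0.0, -0.0]
contact_force: [0.0, 0.6, -0.1]
width: 85.3
time_s: 3.95
ee_pos: [655.0, -37.5, -4.6]
eef_rot: [0.998, 0.07, 0.0, -0.0]
contact_force: [-0.4, 0.1, 0.3]
width: 59.7
{'t': 3.95, 'p': array([655. , -37.5,  -4.6]), 'yaw_y': np.float64(-82.0), 'z': array([ 0.,  0., -1.]), 'F': array([-0.4,  0.1,  0.3]), 'w': 59.7, 'j': array([ 0.07,  0.64, -0.15,  1.78,  0.13,  0.73, -1.58])}
```

The fingers closed past the strip at 59.7 mm, so they passed above it. I'll reopen and go lower.

```bash
python3 -m pendant '[0,0,0,0,0,0,1, 0,0,0,0,0,0,1, 0,0,0,0,0,0,1, 0,0,0,0,0,0,1, 0,0,0,0,0,0,1]'
python3 -m pendant '[0,0,0,0,0,-0.01,1, 0,0,0,0,0,-0.01,1, 0,0,0,0,0,-0.01,1, 0,0,0,0,0,0,1, 0,0,0,0,0,0,1]'
python3 - <<'E'
from h import *
print(tool()); c=cams.capture("wrist"); cv2.imwrite("pics/w3.png",c["color"][:,:,::-1])
c=cams.capture("scene"); crop(c,130,290,150,260,5,"s3.png")
E
```

```text
time_s: 4.45
ee_pos: [655.0, -37.5, -4.7]
eef_rot: [0.998, 0.07, 0.0, -0.0]
contact_force: [1.1, 0.8, 0.8]
width: 84.9
time_s: 4.95
ee_pos: [654.9, -37.5, -9.3]
eef_rot: [0.998, 0.07, -0.0, -0.0]
contact_force: [-0.4, 0.2, -0.3]
width: 85.3
{'t': 4.95, 'p': array([654.9, -37.5,  -9.3]), 'yaw_y': np.float64(-81.99), 'z': array([-0.,  0., -1.]), 'F': array([-0.4,  0.2, -0.3]), 'w': 85.3, 'j': array([ 0.07,  0.65, -0.15,  1.78,  0.13,  0.72, -1.58])}
```

View pics/w3.png

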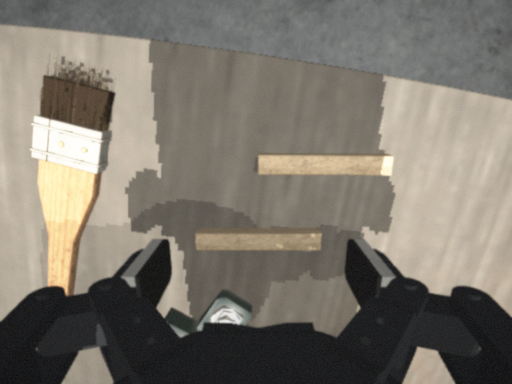

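View pics/s3.png

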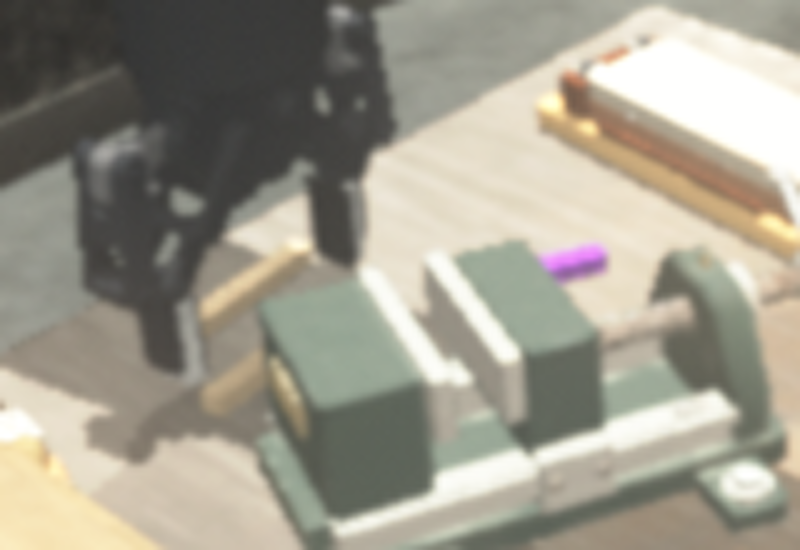

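```bash
python3 - <<'E'
from h import *
c=cams.capture("wrist"); 
print(tool()["p"],[w(c,*uv,9).round(1) for uv in [(258,242),(196,242),(321,242),(258,233),(258,251)]])
for y in (-42.5,42.5):
  for z in (10,0): 
    a=np.radians(-82); P=np.array([655+y*np.cos(a),-37.5+y*np.sin(a),z]); print(y,z,proj(c,P))
crop(c,110,410,200,330,2.6,"w3c.png")
E
```

```text
[655.  -37.5  -9.1] [array([655.8, -37.5,   9. ]), array([651.1,  -4.3,   9. ]), array([660.5, -71.3,   9. ]), array([661. , -36.8,   9. ]), array([650.5, -38.3,   9. ])]
-42.5 10 [178.90228445 243.93750097]
-42.5 0 [183.37252041 236.43770788]
42.5 10 [336.60969802 243.94022229]
42.5 0 [332.14509331 236.44072275]
```

View pics/w3c.png

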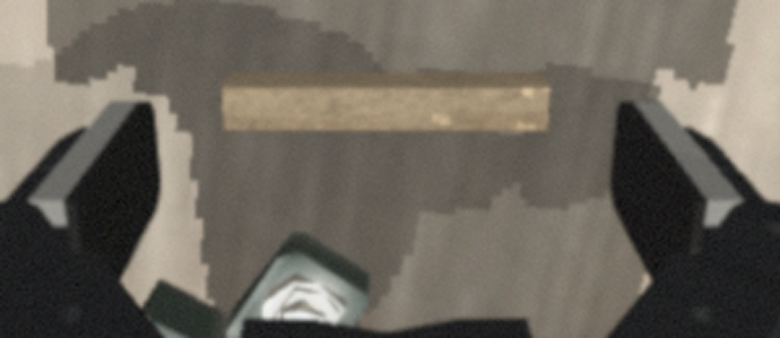

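```bash
python3 - <<'E'
from h import *
c=cams.capture("wrist"); a=np.radians(-82); ey=np.array([np.cos(a),np.sin(a),0]); ex=np.array([np.sin(a),-np.cos(a),0])*-1
t=np.array([655,-37.5,0])
for uv,s in [((167.7,239.2),-42.6),((347,239.2),42.6)]:
    o,d=ray(c,*uv); k=(s-(o-t)@ey)/(d@ey); P=o+k*d; print(P,(P-t)@ex)
# outlines of the backs
E
```

```text
[659.49326253   6.15014146  27.27247024] 10.52445994960456
[670.84725668 -78.29146791  26.13582198] 10.015957184565098
```

The pad tips work out at about z 27, so they stand far back of the TCP. I'll pre-close to 0.9 and descend gradually while watching force and tip height.

```bash
python3 -m pendant '[0,0,0,0,0,-0.02,0.9, 0,0,0,0,0,-0.02,0.9, 0,0,0,0,0,-0.02,0.9, 0,0,0,0,0,0,0.9, 0,0,0,0,0,0,0.9]'
python3 - <<'E'
from h import *
print(tool()); c=cams.capture("wrist"); crop(c,110,410,200,330,2.6,"w4c.png")
E
```

```text
time_s: 5.65
ee_pos: [654.9, -37.4, -18.4]
eef_rot: [0.998, 0.07, -0.0, -0.0]
contact_force: [-0.8, -0.4, -0.9]
width: 76.5
{'t': 5.65, 'p': array([654.9, -37.4, -18.4]), 'yaw_y': np.float64(-81.99), 'z': array([-0.,  0., -1.]), 'F': array([-0.8, -0.4, -0.9]), 'w': 76.5, 'j': array([ 0.07,  0.66, -0.14,  1.79,  0.14,  0.7 , -1.58])}
```

View pics/w4c.png

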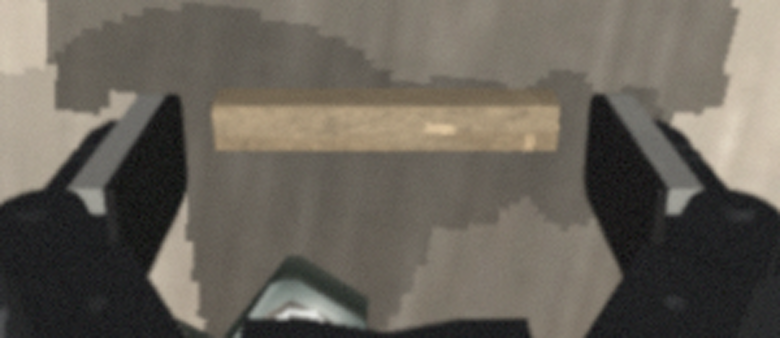

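```bash
cat >> h.py <<'E'
def tipz(c,uvs,half):
    o=ctrl.get_obs(); M=R.from_quat(o["eef_rot"]).as_matrix(); t=o["ee_pos"]
    for uv,s in zip(uvs,(-half,half)):
        p,d=ray(c,*uv); k=(s-(p-t)@M[:,1])/(d@M[:,1]); P=p+k*d; print("tip",P.round(1),"along x",((P-t)@M[:,0]).round(1))
E
python3 - <<'E'
from h import *
c=cams.capture("wrist"); print(tool()["p"])
tipz(c,[(110+178/2.6,200+96/2.6),(110+598/2.6,200+96/2.6)],38.25)
E
```

```text
[655.  -37.4 -18.2]
tip [659.9   1.9  15.1] along x 10.3
tip [672.7 -73.6  20. ] along x 12.5
```

```bash
python3 -m pendant '[0,0,0,0,0,-0.02,0.9, 0,0,0,0,0,-0.02,0.9, 0,0,0,0,0,-0.02,0.9, 0,0,0,0,0,-0.01,0.9, 0,0,0,0,0,0,0.9]'
python3 -m pendant '[0,0,0,0,0,0,0.74, 0,0,0,0,0,0,0.74, 0,0,0,0,0,0,0.74, 0,0,0,0,0,0,0.74, 0,0,0,0,0,0,0.74]'
python3 - <<'E'
from h import *
print(tool()); c=cams.capture("wrist"); crop(c,110,410,200,330,2.6,"w5c.png")
E
```

```text
time_s: 6.25
ee_pos: [654.8, -37.5, -29.1]
eef_rot: [0.998, 0.07, -0.0, -0.0]
contact_force: [-0.1, 0.9, 0.4]
width: 76.8
time_s: 6.75
ee_pos: [655.7, -37.5, -27.7]
eef_rot: [0.998, 0.07, 0.001, 0.0]
contact_force: [-2.1, 0.2, 11.0]
width: 65.7
{'t': 6.75, 'p': array([655.7, -37.5, -27.7]), 'yaw_y': np.float64(-82.0), 'z': array([ 0.001,  0.   , -1.   ]), 'F': array([-2.1,  0.2, 11. ]), 'w': 65.7, 'j': array([ 0.06,  0.67, -0.14,  1.79,  0.14,  0.69, -1.59])}
```

View pics/w5c.png

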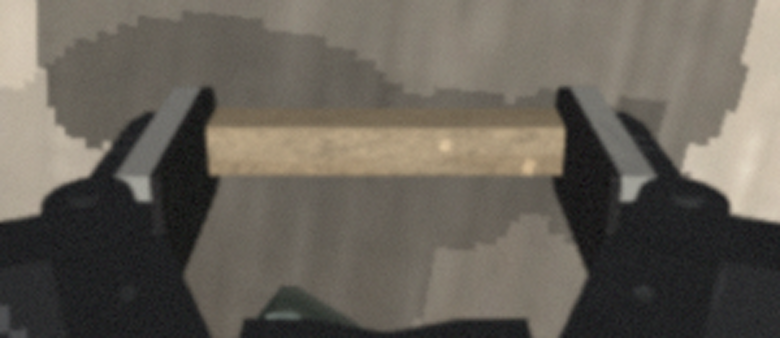

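The strip now looks seated between the pads, which just touch the bench (11 N). I'll lift and check.

```bash
python3 -m pendant '[0,0,0,0,0,0.02,0.74, 0,0,0,0,0,0.1,0.74, 0,0,0,0,0,0.2,0.74, 0,0,0,0,0,0.2,0.74, 0,0,0,0,0,0.2,0.74]'
python3 - <<'E'
from h import *
print(tool()); c=cams.capture("wrist"); cv2.imwrite("pics/w6.png",c["color"][:,:,::-1]); crop(c,110,410,180,330,2.6,"w6c.png")
E
```

```text
time_s: 7.3
ee_pos: [654.9, -37.5, 81.5]
eef_rot: [0.998, 0.07, 0.0, -0.0]
contact_force: [-0.2, -0.7, -0.7]
width: 65.6
{'t': 7.3, 'p': array([654.9, -37.5,  81.5]), 'yaw_y': np.float64(-81.99), 'z': array([ 0.,  0., -1.]), 'F': array([-0.2, -0.7, -0.7]), 'w': 65.6, 'j': array([ 0.08,  0.53, -0.16,  1.75,  0.11,  0.87, -1.56])}
```

View pics/w6.png

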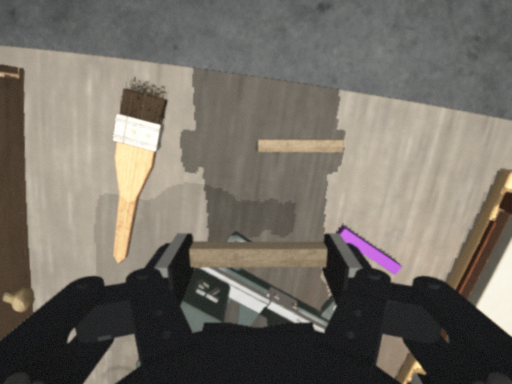

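View pics/w6c.png

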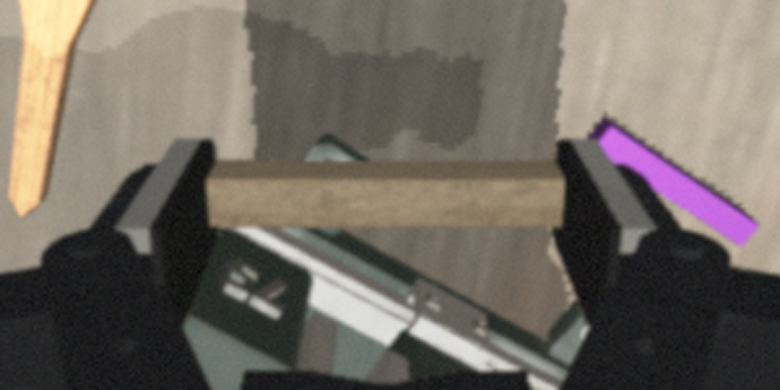

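Strip held squarely. Carrying it over the gap with a turn of -14.8°.

```bash
python3 -m pendant '[0,0,-0.0164,-0.157,-0.243,0.1,0.74, 0,0,-0.0164,-0.157,-0.243,0.1,0.74, 0,0,-0.0164,-0.157,-0.243,0.1,0.74, 0,0,-0.0164,-0.157,-0.243,0.1,0.74, 0,0,-0.0164,-0.157,-0.243,0,0.74]'
python3 -m pendant '[0,0,0,-0.135,-0.21,0,0.74, 0,0,0,0,0,0,0.74, 0,0,0,0,0,0,0.74, 0,0,0,0,0,0,0.74, 0,0,0,0,0,0,0.74]'
python3 - <<'E'
from h import *
print(tool()); c=cams.capture("wrist"); cv2.imwrite("pics/w7.png",c["color"][:,:,::-1]);np.savez("w7.npz",**{k:np.array(v) for k,v in c.items()})
crop(c,160,340,120,280,4.4,"w7c.png")
E
```

```text
time_s: 7.85
ee_pos: [537.2, -221.4, 142.3]
eef_rot: [0.998, -0.06, 0.002, 0.0]
contact_force: [1.5, -0.7, -0.5]
width: 65.6
time_s: 8.35
ee_pos: [517.7, -250.0, 139.5]
eef_rot: [0.998, -0.058, 0.0, -0.0]
contact_force: [-0.3, 0.5, -0.7]
width: 65.6
{'t': 8.35, 'p': array([ 517.7, -250. ,  139.5]), 'yaw_y': np.float64(-96.65), 'z': array([ 0.,  0., -1.]), 'F': array([-0.3,  0.5, -0.7]), 'w': 65.6, 'j': array([ 0.39,  0.34, -0.06,  1.9 ,  0.03,  0.9 , -1.37])}
```

View pics/w7c.png

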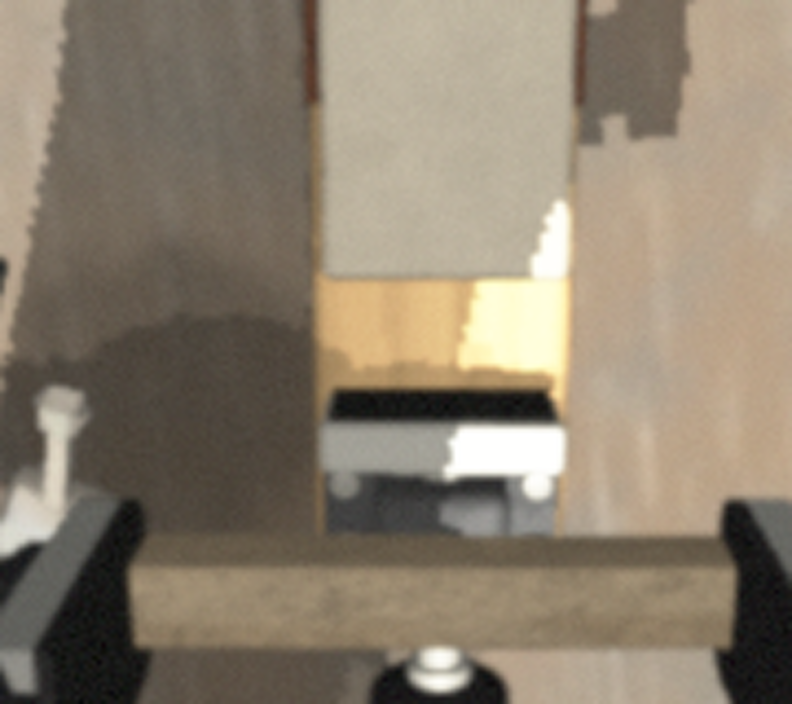

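View pics/w7.png

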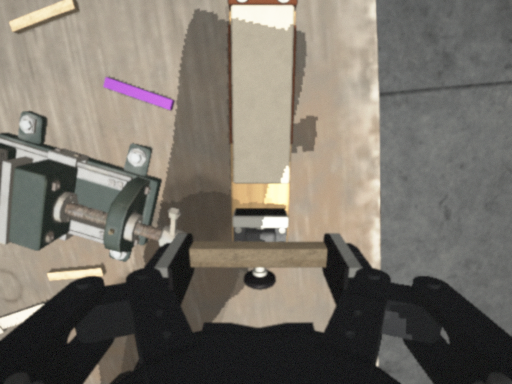

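```bash
python3 - <<'E'
from h import *
d=np.load("w7.npz"); c={k:d[k] for k in d.files}; c["k1"]=float(c["k1"])
a=np.radians(-6.7); A=np.array([np.cos(a),np.sin(a)]); N=np.array([-A[1],A[0]])
t=np.array([517.7,-250.0]); tz=139.5
f=lambda x,y,z:(lambda P:(((P[:2]-t)@A).round(1),((P[:2]-t)@N).round(1)))(w(c,160+x/4.4-.39,120+y/4.4-.39,z))
for n,x,y,z in [("stoneL",325,276,39),("stoneR",568,276,39),("jawtop L",322,425,39),("jawtopR",563,425,39),("jawbotL",330,393,14),("jawbotR",556,393,14),("jawtopbackL",322,476,39),("boardL at gap",316,340,14),("boardR",572,340,14),("stripTopFL",130,567,tz+36.7),("FR",737,567,tz+36.7),("BL",138,648,tz+36.7),("BR",732,648,tz+36.7),("bottomF",440,537,tz+27.7),("knob",440,675,49)]: print(n,f(x,y,z))
E
```

```text
stoneL (np.float64(5.9), np.float64(22.6))
stoneR (np.float64(6.0), np.float64(-28.3))
jawtop L (np.float64(-27.2), np.float64(24.0))
jawtopR (np.float64(-27.1), np.float64(-28.2))
jawbotL (np.float64(-28.2), np.float64(24.1))
jawbotR (np.float64(-28.1), np.float64(-29.0))
jawtopbackL (np.float64(-39.0), np.float64(24.2))
boardL at gap (np.float64(-15.2), np.float64(27.1))
boardR (np.float64(-15.1), np.float64(-32.4))
stripTopFL (np.float64(5.9), np.float64(32.8))
FR (np.float64(5.9), np.float64(-32.8))
BL (np.float64(-3.9), np.float64(32.5))
BR (np.float64(-3.9), np.float64(-32.9))
bottomF (np.float64(5.4), np.float64(-0.8))
knob (np.float64(-82.2), np.float64(-1.7))
```

```bash
python3 -m pendant '[0,0,0,-0.02,-0.0143,-0.2,0.74, 0,0,0,0,0,-0.2,0.74, 0,0,0,0,0,-0.2,0.74, 0,0,0,0,0,-0.16,0.74, 0,0,0,0,0,0,0.74]'
python3 - <<'E'
from h import *
print(tool()); c=cams.capture("wrist"); cv2.imwrite("pics/w8.png",c["color"][:,:,::-1]);np.savez("w8.npz",**{k:np.array(v) for k,v in c.items()})
crop(c,160,340,120,280,4.4,"w8c.png")
E
```

```text
time_s: 8.9
ee_pos: [512.5, -251.8, 22.5]
eef_rot: [0.998, -0.058, -0.002, -0.001]
contact_force: [-0.3, -0.8, -0.6]
width: 66.2
{'t': 8.9, 'p': array([ 512.5, -251.8,   22.5]), 'yaw_y': np.float64(-96.68), 'z': array([-0.005,  0.002, -1.   ]), 'F': array([-0.3, -0.8, -0.6]), 'w': 66.2, 'j': array([ 0.39,  0.5 , -0.06,  1.98,  0.04,  0.67, -1.38])}
```

View pics/w8c.png

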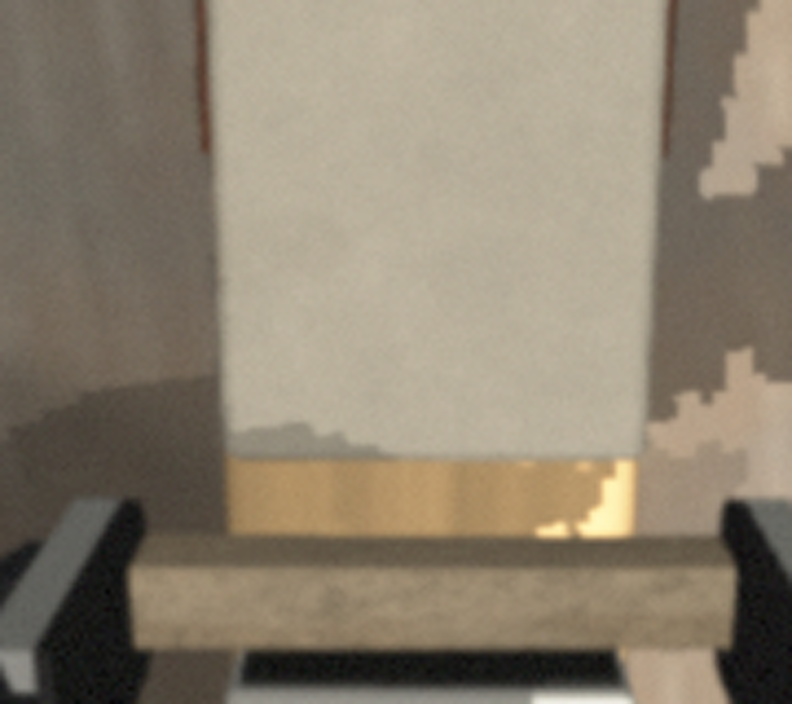

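```bash
python3 - <<'E'
from h import *
d=np.load("w8.npz"); c={k:d[k] for k in d.files}; c["k1"]=float(c["k1"])
a=np.radians(-6.7); A=np.array([np.cos(a),np.sin(a)]); N=np.array([-A[1],A[0]])
t=np.array([512.5,-251.8]); tz=22.5
f=lambda x,y,z:(lambda P:(((P[:2]-t)@A).round(1),((P[:2]-t)@N).round(1)))(w(c,160+x/4.4-.39,120+y/4.4-.39,z))
for n,x,y,z in [("stoneL",228,457,39),("stoneR",643,457,39),("jawtop L",232,688,39),("jawtopR",632,690,39),("stripTopFL",130,567,tz+36.7),("BL",138,648,tz+36.7),("BR",732,648,tz+36.7),("bottomF",440,537,tz+27.7)]: print(n,f(x,y,z))
E
```

```text
stoneL (np.float64(10.8), np.float64(25.0))
stoneR (np.float64(10.9), np.float64(-25.5))
jawtop L (np.float64(-21.1), np.float64(25.9))
jawtopR (np.float64(-21.3), np.float64(-25.7))
stripTopFL (np.float64(6.0), np.float64(32.7))
BL (np.float64(-3.8), np.float64(32.5))
BR (np.float64(-3.7), np.float64(-33.0))
bottomF (np.float64(5.5), np.float64(-0.8))
```

```bash
python3 -m pendant '[0,0,0,0,0,0,0.74, 0,0,0,0,0,-0.08,0.74, 0,0,0,0,0,-0.08,0.74, 0,0,0,0,0,-0.06,0.74, 0,0,0,0,0,0,0.74]'
python3 -m pendant '[0,0,0,0,0,-0.01,0.74, 0,0,0,0,0,-0.01,0.74, 0,0,0,0,0,0,0.74, 0,0,0,0,0,0,0.74, 0,0,0,0,0,0,0.74]'
python3 - <<'E'
from h import *
print(tool()); c=cams.capture("wrist"); crop(c,160,340,120,280,4.4,"w9c.png")
E
```

```text
time_s: 9.45
ee_pos: [513.1, -253.0, -9.2]
eef_rot: [0.998, -0.059, -0.001, -0.0]
contact_force: [-0.3, -0.2, -0.7]
width: 65.6
time_s: 9.95
ee_pos: [514.1, -253.4, -10.5]
eef_rot: [0.998, -0.059, 0.0, 0.0]
contact_force: [0.5, -0.9, -0.3]
width: 65.8
{'t': 9.95, 'p': array([ 514.1, -253.4,  -10.5]), 'yaw_y': np.float64(-96.76), 'z': array([ 0., -0., -1.]), 'F': array([ 0.5, -0.9, -0.3]), 'w': 65.8, 'j': array([ 0.39,  0.55, -0.05,  1.99,  0.05,  0.61, -1.39])}
```

View pics/w9c.png

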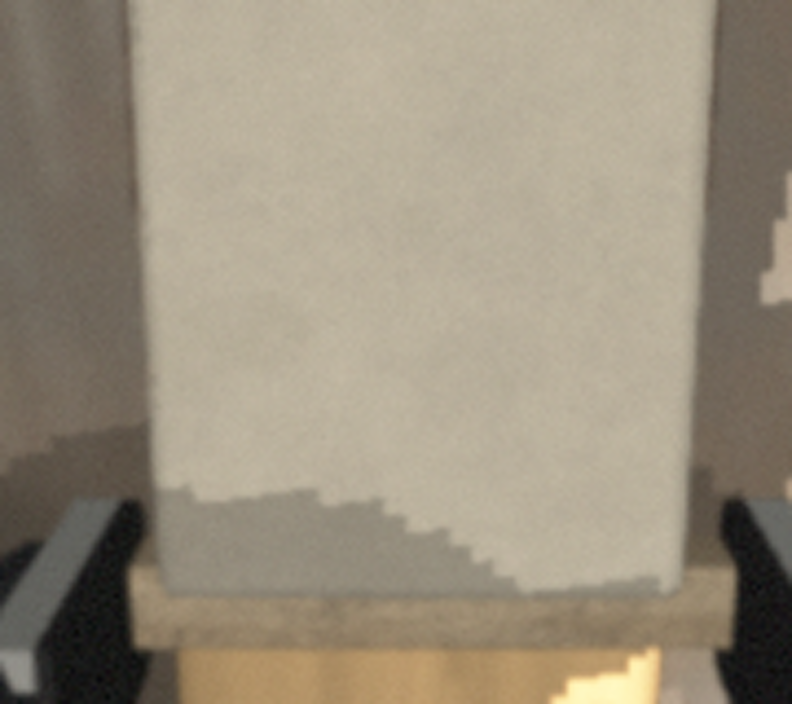

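The strip is down in the gap, just above the board. Lowering to contact.

```bash
python3 -m pendant '[0,0,0,0,0,-0.01,0.74, 0,0,0,0,0,-0.01,0.74, 0,0,0,0,0,0,0.74, 0,0,0,0,0,0,0.74, 0,0,0,0,0,0,0.74]'
```

```text
time_s: 10.5
ee_pos: [514.0, -253.3, -13.8]
eef_rot: [0.998, -0.059, -0.0, -0.0]
contact_force: [-0.4, 0.0, -0.0]
width: 65.6
```

```bash
python3 -m pendant '[0,0,0,0,0,-0.005,0.74, 0,0,0,0,0,-0.005,0.74, 0,0,0,0,0,0,0.74, 0,0,0,0,0,0,0.74, 0,0,0,0,0,0,0.74]'
```

```text
time_s: 11.0
ee_pos: [514.1, -253.4, -14.1]
eef_rot: [0.998, -0.059, 0.0, 0.0]
contact_force: [-8.2, 3.5, 23.2]
width: 65.8
```

```bash
python3 -m pendant '[0,0,0,0,0,0.008,0.74, 0,0,0,0,0,0,0.9, 0,0,0,0,0,0,0.95, 0,0,0,0,0,0,0.95, 0,0,0,0,0,0,0.95]'
python3 -m pendant '[0,0,0,0,0,0.1,0.95, 0,0,0,0,0,0.2,0.95, 0,0,0,0,0,0.2,0.95, 0,0,0,0,0,0.3,0.95, 0,0,0,0,0,0.2,0.95]'
python3 - <<'E'
from h import *
print(tool()); c=cams.capture("wrist"); crop(c,160,340,120,280,4.4,"w10c.png");np.savez("w10.npz",**{k:np.array(v) for k,v in c.items()})
E
```

```text
time_s: 11.5
ee_pos: [513.8, -254.5, -14.0]
eef_rot: [0.998, -0.059, 0.0, 0.0]
contact_force: [-1.6, -5.9, 1.3]
width: 80.8
time_s: 12.0
ee_pos: [514.5, -253.5, 138.8]
eef_rot: [0.998, -0.059, 0.001, 0.0]
contact_force: [1.3, -0.5, -0.9]
width: 81.0
{'t': 12.0, 'p': array([ 514.5, -253.5,  138.8]), 'yaw_y': np.float64(-96.75), 'z': array([ 0.002, -0.001, -1.   ]), 'F': array([ 1.3, -0.5, -0.9]), 'w': 81.0, 'j': array([ 0.39,  0.34, -0.06,  1.9 ,  0.03,  0.9 , -1.37])}
```

View pics/w10c.png

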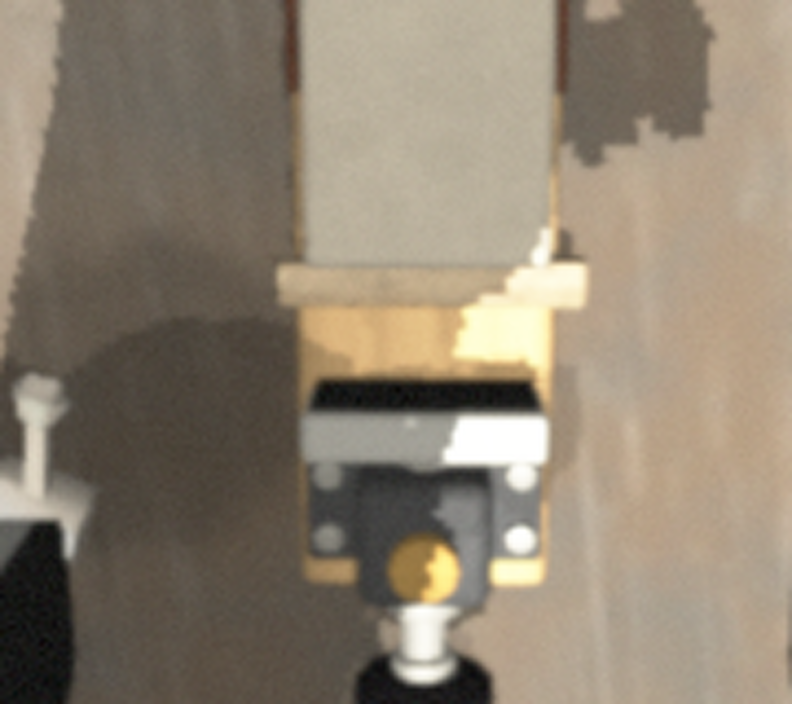

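Strip 1 lies crosswise, just short of the stone and centred. Going for the next strip (s1).

```bash
python3 - <<'E'
from h import *
d=np.load("w10.npz"); c={k:d[k] for k in d.files}; c["k1"]=float(c["k1"])
a=np.radians(-6.75); A=np.array([np.cos(a),np.sin(a)]); N=np.array([-A[1],A[0]])
t=np.array([514.5,-253.5])
f=lambda x,y,z:(lambda P:(((P[:2]-t)@A).round(1),((P[:2]-t)@N).round(1)))(w(c,160+x/4.4-.39,120+y/4.4-.39,z))
for n,x,y,z in [("stoneL",302,264,39),("stoneR",552,264,39),("stripBL",278,303,23),("stripBR",586,306,23),("stripFL",278,264,23),("jawtop L",302,414,39),("jawtopR",548,414,39),("jawbotL",312,383,14),("jawbotR",540,383,14),("bdnearL",305,581,14),("bdnearR",546,581,14)]: print(n,f(x,y,z))
E
python3 -m pendant '[0,0,0.0164,0.208,0.208,0,0.95, 0,0,0.0164,0.208,0.208,0,0.95, 0,0,0.0164,0.208,0.208,0,0.95, 0,0,0.0164,0.208,0.208,0,0.95, 0,0,0.0164,0.208,0.208,0,0.95]'
python3 -m pendant '[0,0,0,0.209,0.213,-0.05,0.95, 0,0,0,0,0,-0.25,0.95, 0,0,0,0,0,-0.2,0.95, 0,0,0,0,0,0,0.95, 0,0,0,0,0,0,0.95]'
python3 - <<'E'
from h import *
print(tool()); c=cams.capture("wrist"); cv2.imwrite("pics/w11.png",c["color"][:,:,::-1]);np.savez("w11.npz",**{k:np.array(v) for k,v in c.items()})
E
```

```text
stoneL (np.float64(8.9), np.float64(27.3))
stoneR (np.float64(8.8), np.float64(-24.9))
stripBL (np.float64(-3.6), np.float64(34.5))
stripBR (np.float64(-4.3), np.float64(-34.2))
stripFL (np.float64(5.3), np.float64(34.2))
jawtop L (np.float64(-24.2), np.float64(28.1))
jawtopR (np.float64(-24.2), np.float64(-24.8))
jawbotL (np.float64(-25.2), np.float64(28.2))
jawbotR (np.float64(-25.3), np.float64(-25.1))
bdnearL (np.float64(-76.2), np.float64(31.3))
bdnearR (np.float64(-76.2), np.float64(-27.8))
time_s: 12.55
ee_pos: [671.0, -95.9, 135.8]
eef_rot: [0.997, 0.071, -0.0, -0.0]
contact_force: [0.3, -0.4, 0.4]
width: 80.7
time_s: 13.05
ee_pos: [701.2, -65.6, 61.2]
eef_rot: [0.998, 0.07, -0.0, -0.0]
contact_force: [0.7, -0.0, 1.0]
width: 81.0
{'t': 13.05, 'p': array([701.2, -65.6,  61.2]), 'yaw_y': np.float64(-82.01), 'z': array([-0.001,  0.   , -1.   ]), 'F': array([ 0.7, -0. ,  1. ]), 'w': 81.0, 'j': array([ 0.11,  0.62, -0.15,  1.64,  0.11,  0.89, -1.52])}
```

View pics/w11.png

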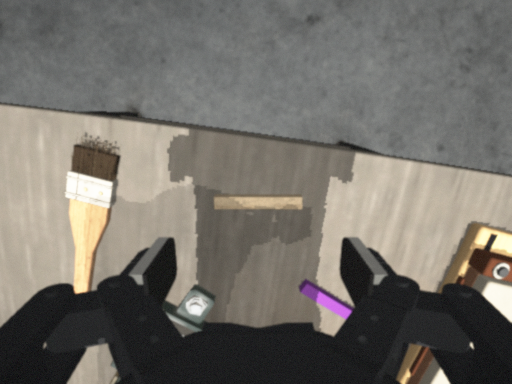

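```bash
python3 - <<'E'
from h import *
d=np.load("w11.npz"); c={k:d[k] for k in d.files}; c["k1"]=float(c["k1"])
print(w(c,258,203,9),w(c,214,203,9),w(c,302,203,9))
E
```

```text
[702.15537156 -65.60739293   9.        ] [697.43655877 -32.07693058   9.        ] [706.85379612 -99.14149508   9.        ]
```

Aligned. Descending to TCP −27.5 and gripping.

```bash
python3 -m pendant '[0,0,0,0.005,0,-0.2,0.9, 0,0,0,0,0,-0.2,0.9, 0,0,0,0,0,-0.1,0.9, 0,0,0,0,0,-0.04,0.9, 0,0,0,0,0,0,0.9]'
python3 -m pendant '[0,0,0,0,0,-0.02,0.9, 0,0,0,0,0,-0.02,0.9, 0,0,0,0,0,0,0.9, 0,0,0,0,0,0,0.74, 0,0,0,0,0,0,0.74]'
python3 -m pendant '[0,0,0,0,0,0,0.74, 0,0,0,0,0,0,0.74, 0,0,0,0,0,0,0.74, 0,0,0,0,0,0,0.74, 0,0,0,0,0,0,0.74]'
```

```text
time_s: 13.6
ee_pos: [702.5, -65.5, -19.3]
eef_rot: [0.998, 0.07, 0.0, 0.0]
contact_force: [0.4, 0.7, -0.0]
width: 76.9
time_s: 14.1
ee_pos: [702.4, -65.4, -24.7]
eef_rot: [0.998, 0.07, 0.0, 0.0]
contact_force: [-5.3, 0.6, 12.8]
width: 65.4
time_s: 14.6
ee_pos: [702.3, -65.4, -24.8]
eef_rot: [0.998, 0.07, 0.0, 0.0]
contact_force: [-5.7, -0.0, 12.2]
width: 65.1
```

```bash
python3 -m pendant '[0,0,0,0,0,0.02,0.74, 0,0,0,0,0,0.1,0.74, 0,0,0,0,0,0.2,0.74, 0,0,0,0,0,0.3,0.74, 0,0,0,0,0,0.3,0.74]'
python3 - <<'E'
from h import *
print(tool()); c=cams.capture("wrist"); crop(c,110,410,180,330,2.6,"w12c.png")
E
```

```text
time_s: 15.1
ee_pos: [701.8, -65.3, 114.3]
eef_rot: [0.998, 0.07, -0.0, -0.0]
contact_force: [1.1, -0.8, -0.3]
width: 64.8
{'t': 15.1, 'p': array([701.8, -65.3, 114.3]), 'yaw_y': np.float64(-81.99), 'z': array([-0.,  0., -1.]), 'F': array([ 1.1, -0.8, -0.3]), 'w': 64.8, 'j': array([ 0.11,  0.56, -0.15,  1.6 ,  0.1 ,  0.98, -1.51])}
```

View pics/w12c.png

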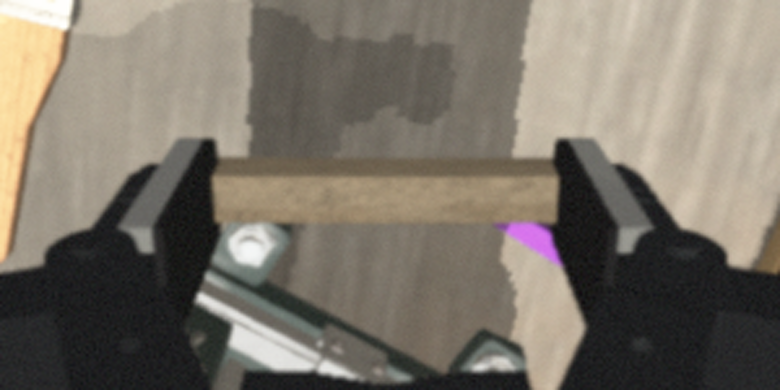

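```bash
python3 -m pendant '[0,0,-0.0164,-0.226,-0.206,0.035,0.74, 0,0,-0.0164,-0.226,-0.206,0.035,0.74, 0,0,-0.0164,-0.226,-0.206,0.035,0.74, 0,0,-0.0164,-0.226,-0.206,0.035,0.74, 0,0,-0.0164,-0.226,-0.206,0.035,0.74]'
python3 -m pendant '[0,0,0,-0.229,-0.205,0,0.74, 0,0,0,0,0,0,0.74, 0,0,0,0,0,-0.1,0.74, 0,0,0,0,0,-0.1,0.74, 0,0,0,0,0,0,0.74]'
python3 - <<'E'
from h import *
print(tool()); c=cams.capture("wrist"); crop(c,160,340,120,280,4.4,"w13c.png");np.savez("w13.npz",**{k:np.array(v) for k,v in c.items()})
E
```

```text
time_s: 15.65
ee_pos: [531.3, -221.0, 139.4]
eef_rot: [0.998, -0.06, 0.001, 0.0]
contact_force: [0.2, -1.0, -0.8]
width: 65.0
time_s: 16.15
ee_pos: [497.4, -250.3, 107.5]
eef_rot: [0.998, -0.059, -0.001, -0.0]
contact_force: [-0.1, 0.0, -0.4]
width: 64.6
{'t': 16.15, 'p': array([ 497.4, -250.3,  107.5]), 'yaw_y': np.float64(-96.75), 'z': array([-0.002,  0.001, -1.   ]), 'F': array([-0.1,  0. , -0.4]), 'w': 64.6, 'j': array([ 0.4 ,  0.35, -0.07,  1.96,  0.03,  0.83, -1.37])}
```

View pics/w13c.png

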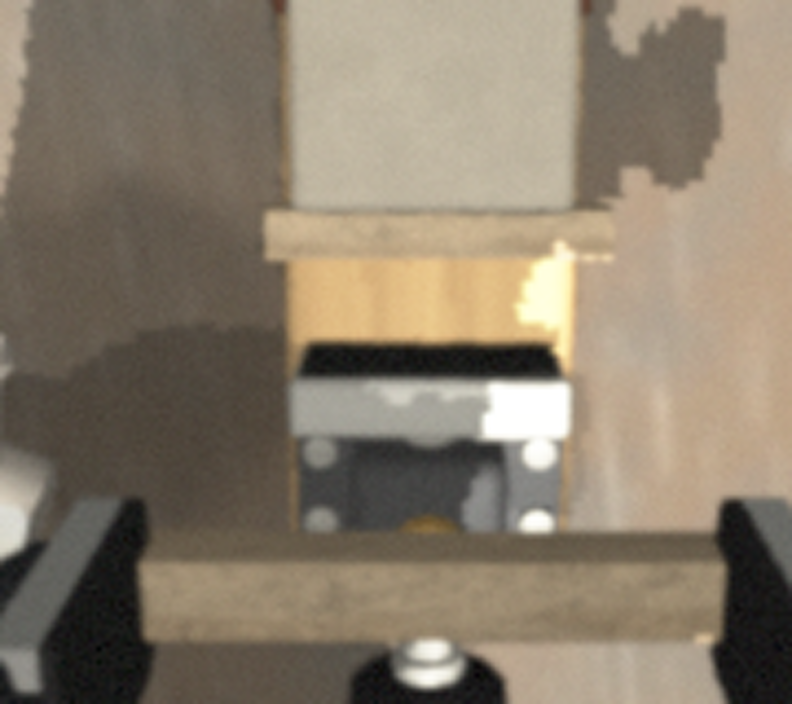

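```bash
python3 - <<'E'
from h import *
d=np.load("w13.npz"); c={k:d[k] for k in d.files}; c["k1"]=float(c["k1"])
a=np.radians(-6.75); A=np.array([np.cos(a),np.sin(a)]); N=np.array([-A[1],A[0]])
t=np.array([497.4,-250.3]); tz=107.5
f=lambda x,y,z:(lambda P:(((P[:2]-t)@A).round(1),((P[:2]-t)@N).round(1)))(w(c,160+x/4.4-.39,120+y/4.4-.39,z))
b=tz+24.8
for n,x,y,z in [("stoneL",290,210,39),("stripABL",265,258,23),("stripABR",614,259,23),("jawtop L",292,380,39),("jawtopR",570,380,39),("jawbotL",303,344,14),("BFL",140,562,b+9),("BFR",725,562,b+9),("BBL",146,640,b+9),("BBR",720,640,b+9),("Bbot",430,533,b)]: print(n,f(x,y,z))
E
```

```text
stoneL (np.float64(25.7), np.float64(26.0))
stripABL (np.float64(13.2), np.float64(33.0))
stripABR (np.float64(13.0), np.float64(-35.5))
jawtop L (np.float64(-6.8), np.float64(26.6))
jawtopR (np.float64(-6.8), np.float64(-25.8))
jawbotL (np.float64(-7.0), np.float64(26.9))
BFL (np.float64(5.2), np.float64(32.4))
BFR (np.float64(5.2), np.float64(-32.2))
BBL (np.float64(-4.5), np.float64(32.3))
BBR (np.float64(-4.5), np.float64(-32.3))
Bbot (np.float64(4.6), np.float64(0.4))
```

```bash
python3 -m pendant '[0,0,0,0,0,-0.15,0.74, 0,0,0,0,0,-0.2,0.74, 0,0,0,0,0,-0.2,0.74, 0,0,0,0,0,0,0.74, 0,0,0,0,0,0,0.74]'
python3 - <<'E'
from h import *
o=tool(); print(o); c=cams.capture("wrist"); crop(c,160,340,120,280,4.4,"w14c.png");np.savez("w14.npz",t=o["p"],**{k:np.array(v) for k,v in c.items()})
E
```

```text
time_s: 16.7
ee_pos: [498.7, -250.7, 26.8]
eef_rot: [0.998, -0.059, 0.0, -0.0]
contact_force: [0.1, 0.3, 0.0]
width: 65.1
{'t': 16.7, 'p': array([ 498.7, -250.7,   26.8]), 'yaw_y': np.float64(-96.75), 'z': array([ 0.,  0., -1.]), 'F': array([0.1, 0.3, 0. ]), 'w': 65.1, 'j': array([ 0.4 ,  0.47, -0.06,  2.01,  0.05,  0.66, -1.38])}
```

View pics/w14c.png

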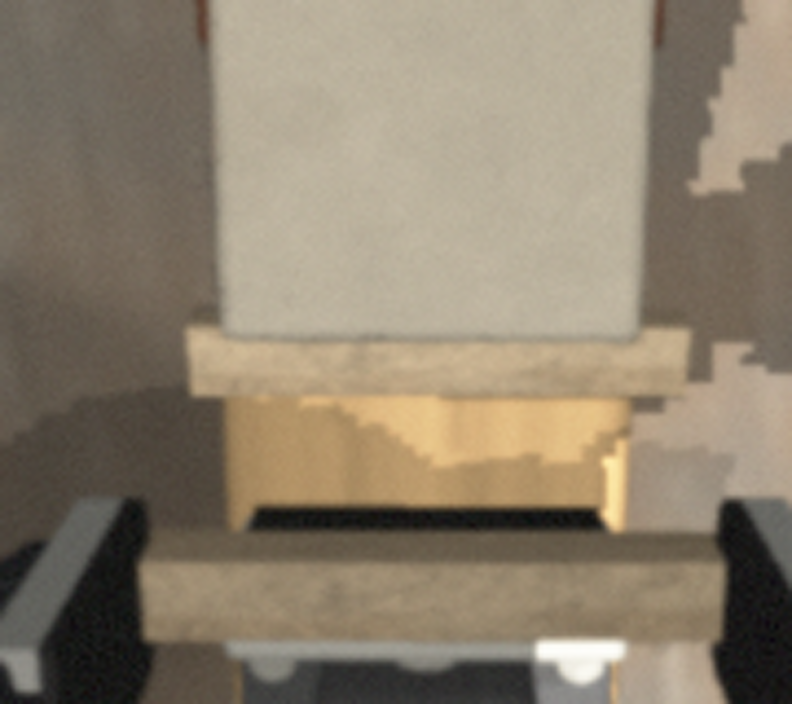

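```bash
python3 - <<'E'
from h import *
d=np.load("w14.npz"); c={k:d[k] for k in d.files}; c["k1"]=float(c["k1"])
a=np.radians(-6.75); A=np.array([np.cos(a),np.sin(a)]); N=np.array([-A[1],A[0]])
t=d["t"][:2]; tz=d["t"][2]; b=tz+24.8
f=lambda x,y,z:(lambda P:(((P[:2]-t)@A).round(1),((P[:2]-t)@N).round(1)))(w(c,160+x/4.4-.39,120+y/4.4-.39,z))
for n,x,y,z in [("stone",290,337,39),("A BL",190,396,23),("A BR",690,396,23),("jawbot",430,508,14),("jawtopback(+12)",300,660,39),("BF",430,562,b+9),("BB",430,640,b+9),("Bbot",430,533,b)]: print(n,f(x,y,z))
E
```

```text
stone (np.float64(24.7), np.float64(17.4))
A BL (np.float64(11.8), np.float64(33.2))
A BR (np.float64(11.8), np.float64(-35.2))
jawbot (np.float64(-8.6), np.float64(0.4))
jawtopback(+12) (np.float64(-19.5), np.float64(17.5))
BF (np.float64(5.1), np.float64(0.4))
BB (np.float64(-4.5), np.float64(0.4))
Bbot (np.float64(4.5), np.float64(0.4))
```

```bash
python3 -m pendant '[0,0,0,-0.006,0.001,0,0.74, 0,0,0,0,0,-0.08,0.74, 0,0,0,0,0,-0.08,0.74, 0,0,0,0,0,-0.06,0.74, 0,0,0,0,0,0,0.74]'
python3 - <<'E'
from h import *
o=tool(); print(o); c=cams.capture("wrist"); crop(c,160,340,120,280,4.4,"w15c.png")
E
```

```text
time_s: 17.25
ee_pos: [496.3, -250.1, -9.0]
eef_rot: [0.998, -0.059, -0.001, -0.0]
contact_force: [-0.5, 0.3, -0.3]
width: 65.0
{'t': 17.25, 'p': array([ 496.3, -250.1,   -9. ]), 'yaw_y': np.float64(-96.75), 'z': array([-0.002,  0.001, -1.   ]), 'F': array([-0.5,  0.3, -0.3]), 'w': 65.0, 'j': array([ 0.4 ,  0.53, -0.06,  2.02,  0.05,  0.59, -1.38])}
```

View pics/w15c.png

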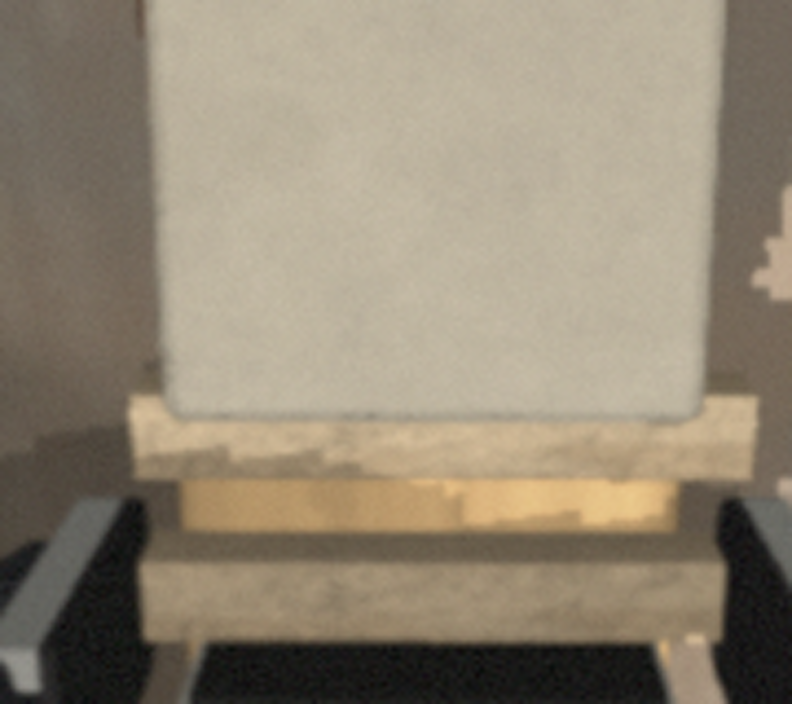

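```bash
python3 -m pendant '[0,0,0,0,0,-0.005,0.74, 0,0,0,0,0,-0.007,0.74, 0,0,0,0,0,0,0.74, 0,0,0,0,0,0,0.74, 0,0,0,0,0,0,0.74]'
```

```text
time_s: 17.8
ee_pos: [497.4, -250.6, -8.9]
eef_rot: [0.998, -0.059, 0.0, 0.0]
contact_force: [-0.2, -0.9, -0.5]
width: 65.1
```

```bash
python3 -m pendant '[0,0,0,0,0,-0.007,0.74, 0,0,0,0,0,-0.007,0.74, 0,0,0,0,0,0,0.74, 0,0,0,0,0,0,0.74, 0,0,0,0,0,0,0.74]'
```

```text
time_s: 18.3
ee_pos: [497.5, -250.6, -10.7]
eef_rot: [0.998, -0.059, 0.0, 0.0]
contact_force: [-3.4, 1.8, 11.0]
width: 64.5
```

```bash
python3 -m pendant '[0,0,0,0,0,0.004,0.74, 0,0,0,0,0,0,0.9, 0,0,0,0,0,0,0.95, 0,0,0,0,0,0,0.95, 0,0,0,0,0,0,0.95]'
python3 -m pendant '[0,0,0,0,0,0.1,0.95, 0,0,0,0,0,0.2,0.95, 0,0,0,0,0,0.2,0.95, 0,0,0,0,0,0.3,0.95, 0,0,0,0,0,0.2,0.95]'
python3 - <<'E'
from h import *
o=tool(); print(o); c=cams.capture("wrist"); crop(c,160,340,120,280,4.4,"w16c.png");np.savez("w16.npz",t=o["p"],**{k:np.array(v) for k,v in c.items()})
E
```

```text
time_s: 18.8
ee_pos: [497.2, -251.8, -10.5]
eef_rot: [0.998, -0.06, 0.0, 0.001]
contact_force: [0.0, -7.1, -1.2]
width: 81.0
time_s: 19.3
ee_pos: [497.9, -250.6, 142.6]
eef_rot: [0.998, -0.059, 0.001, 0.0]
contact_force: [-0.4, -0.8, -0.4]
width: 81.0
{'t': 19.3, 'p': array([ 497.9, -250.6,  142.6]), 'yaw_y': np.float64(-96.75), 'z': array([ 0.002, -0.001, -1.   ]), 'F': array([-0.4, -0.8, -0.4]), 'w': 81.0, 'j': array([ 0.41,  0.31, -0.07,  1.94,  0.03,  0.9 , -1.36])}
```

View pics/w16c.png

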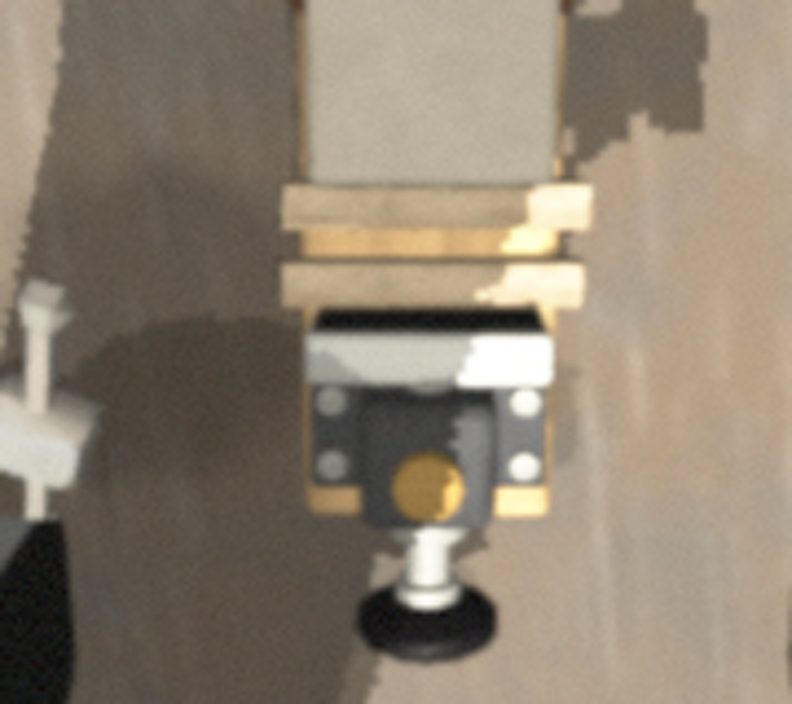

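Both strips lie crosswise and centred in the gap. Before pushing I'll check clearance behind the knob, since the toolbox lid is nearby.

```bash
python3 - <<'E'
from h import *
d=np.load("w16.npz"); c={k:d[k] for k in d.files}; c["k1"]=float(c["k1"])
a=np.radians(-6.75); A=np.array([np.cos(a),np.sin(a)]); N=np.array([-A[1],A[0]])
t=d["t"][:2]
f=lambda x,y,z:(lambda P:(((P[:2]-t)@A).round(1),((P[:2]-t)@N).round(1),P[:2].round(1)))(w(c,160+x/4.4-.39,120+y/4.4-.39,z))
for n,x,y,z in [("stone",430,183,39),("A B",430,229,23),("A F",285,185,23),("B F",430,262,23),("B B",430,306,23),("jawtopF",430,334,39),("jawtopback",430,386,39),("bdnear",430,516,14),("screwtop",428,487,57),("knob L",358,620,32),("knob R",497,620,32),("knobfar",428,660,32),("knobfar z49",428,660,49)]: print(n,f(x,y,z))
c=cams.capture("top"); crop(c,205,350,225,340,5.3,"t16.png")
cs=cams.capture("scene"); crop(cs,300,500,150,330,4,"s16.png")
E
```

```text
stone (np.float64(25.2), np.float64(0.6), array([ 523., -253.]))
A B (np.float64(12.4), np.float64(0.6), array([ 510.2, -251.4]))
A F (np.float64(22.3), np.float64(32.6), array([ 523.8, -220.8]))
B F (np.float64(4.8), np.float64(0.6), array([ 502.8, -250.6]))
B B (np.float64(-5.3), np.float64(0.6), array([ 492.7, -249.4]))
jawtopF (np.float64(-7.4), np.float64(0.6), array([ 490.6, -249.1]))
jawtopback (np.float64(-19.1), np.float64(0.6), array([ 479. , -247.7]))
bdnear (np.float64(-60.6), np.float64(0.7), array([ 437.8, -242.8]))
screwtop (np.float64(-35.3), np.float64(1.0), array([ 463. , -245.4]))
knob L (np.float64(-79.3), np.float64(17.6), array([ 421.3, -223.8]))
knob R (np.float64(-79.3), np.float64(-15.1), array([ 417.4, -256.3]))
knobfar (np.float64(-89.8), np.float64(1.1), array([ 408.8, -238.9]))
knobfar z49 (np.float64(-80.1), np.float64(1.1), array([ 418.5, -240.1]))
```

View pics/t16.png

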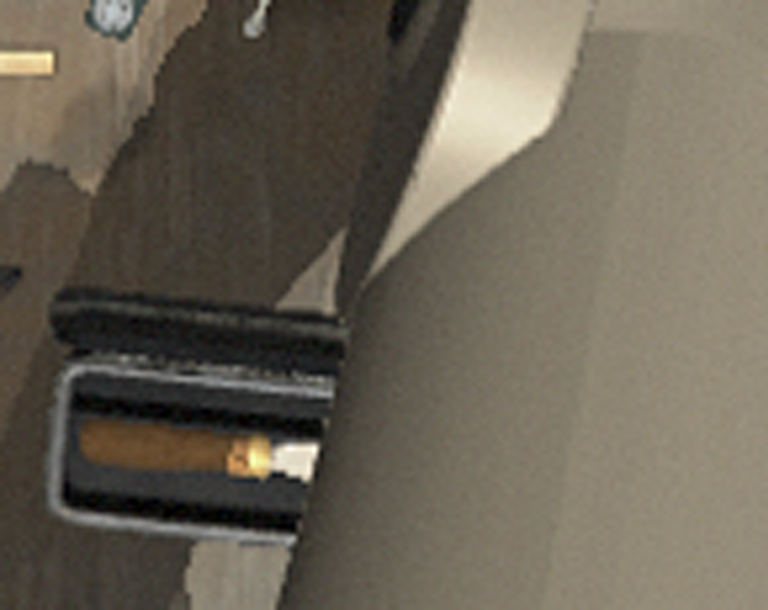

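View pics/s16.png

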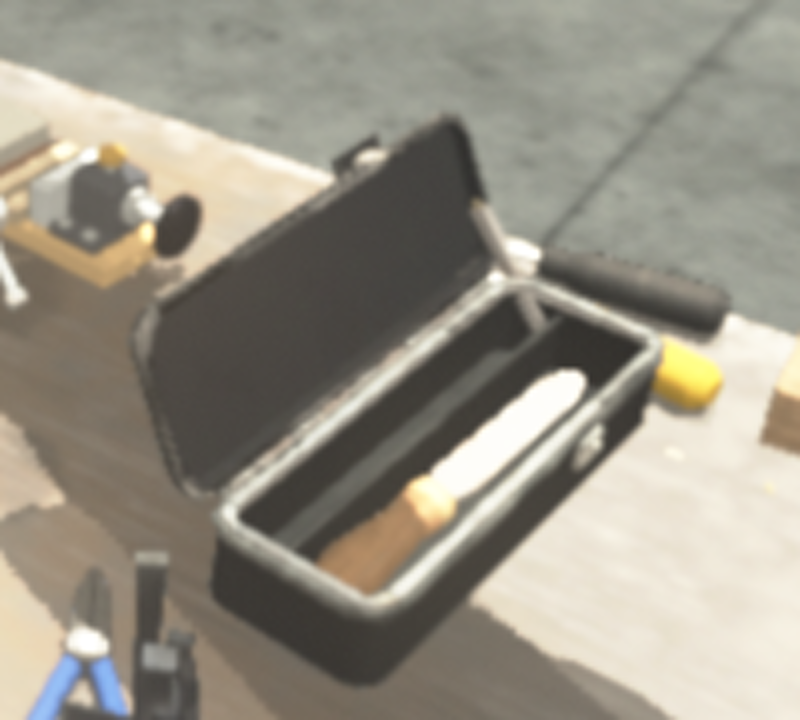

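```bash
python3 - <<'E'
from h import *
ct=cams.capture("top"); cs=cams.capture("scene")
def tri(a,b):
    o1,d1=ray(ct,*a); o2,d2=ray(cs,*b); s=np.linalg.lstsq(np.c_[d1,-d2],o2-o1,rcond=None)[0]; p=o1+s[0]*d1;q=o2+s[1]*d2; return ((p+q)/2).round(1),np.linalg.norm(p-q).round(1)
print(tri((216,282),(334.5,228)),tri((317,290),(414,180)),tri((316,292),(418,190)))
print([w(ct,260,y,z).round(0) for y,z in[(283,100),(283,140)]])
E
```

```text
(array([342.5, -72. , 110.5]), np.float64(1.5)) (array([ 319.8, -294.8,   99.3]), np.float64(4.8)) (array([ 310.6, -295.8,   81.3]), np.float64(6.1))
[array([ 338., -168.,  100.]), array([ 346., -168.,  140.])]
```

```bash
python3 -m pendant '[0,0,0,-0.136,0.0178,0,0, 0,0,0,-0.136,0.0178,0,0, 0,0,0,-0.136,0.0178,0,0, 0,0,0,-0.136,0.0178,0,0, 0,0,0,-0.136,0.0178,0,0]'
python3 -m pendant '[0,0,0,0,0,0,0, 0,0,0,0,0,-0.1,0, 0,0,0,0,0,-0.1,0, 0,0,0,0,0,0,0, 0,0,0,0,0,0,0]'
python3 - <<'E'
from h import *
o=tool(); print(o); c=cams.capture("wrist"); cv2.imwrite("pics/w17.png",c["color"][:,:,::-1]);crop(c,160,360,150,300,4,"w17c.png");np.savez("w17.npz",t=o["p"],**{k:np.array(v) for k,v in c.items()})
E
```

```text
time_s: 20.05
ee_pos: [393.7, -236.6, 138.2]
eef_rot: [0.998, -0.059, -0.001, -0.0]
contact_force: [-0.0, -0.6, -0.2]
width: 7.7
time_s: 20.55
ee_pos: [395.3, -236.9, 109.0]
eef_rot: [0.998, -0.059, -0.001, -0.0]
contact_force: [0.2, -0.8, 0.3]
width: 0.2
{'t': 20.55, 'p': array([ 395.3, -236.9,  109. ]), 'yaw_y': np.float64(-96.74), 'z': array([-0.001,  0.001, -1.   ]), 'F': array([ 0.2, -0.8,  0.3]), 'w': 0.2, 'j': array([ 0.46,  0.21, -0.06,  2.16,  0.02,  0.77, -1.31])}
```

View pics/w17.png

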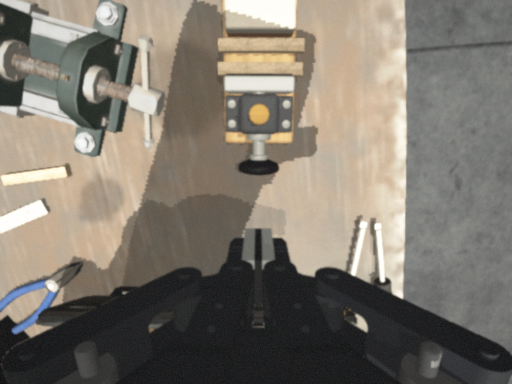

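View pics/w17c.png

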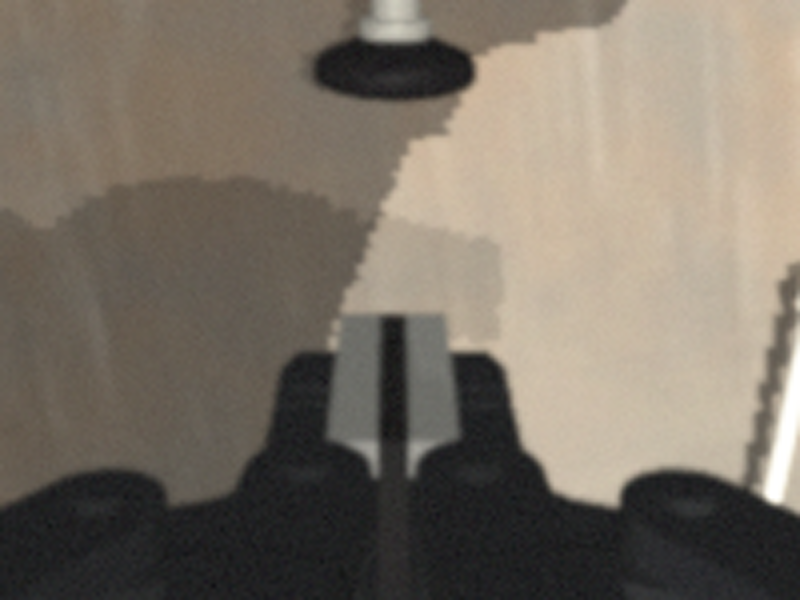

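```bash
python3 - <<'E'
from h import *
c=cams.capture("wrist"); o=ctrl.get_obs(); M=R.from_quat(o["eef_rot"]).as_matrix(); t=o["ee_pos"]
for uv in [(160+390/4,150+315/4),(160+345/4,150+315/4),(160+445/4,150+315/4)]:
    p,d=ray(c,*uv)
    for fx in (9,11):
        k=(fx-(p-t)@M[:,0])/(d@M[:,0]); P=p+k*d; print(fx,P.round(1),"dz",(P-t)[2].round(1),"y",((P-t)@M[:,1]).round(1))
a=np.radians(-6.75); A=np.array([np.cos(a),np.sin(a)])
for z in (32,40,49): P=w(c,160+395/4,150+98/4,z); print(z,P.round(1),((P[:2]-t[:2])@A).round(1),(P-t)@M[:,1])
E
```

```text
9 [ 404.7 -237.9  129.4] dz 19.6 y -0.4
11 [ 406.7 -238.1  134.3] dz 24.5 y -0.4
9 [ 405.4 -232.   129.4] dz 19.6 y -6.3
11 [ 407.4 -232.4  134.3] dz 24.5 y -6.1
9 [ 403.9 -245.   129.4] dz 19.6 y 6.8
11 [ 405.9 -245.   134.3] dz 24.5 y 6.6
32 [ 413.4 -239.8   32. ] 17.8 0.5342524288388777
40 [ 415. -240.   40.] 19.5 0.5093408467139465
49 [ 416.9 -240.2   49. ] 21.4 0.48131531682339523
```

```bash
python3 -m pendant '[0,0,0,0,0,-0.2,0, 0,0,0,0,0,-0.2,0, 0,0,0,0,0,-0.2,0, 0,0,0,0,0,-0.13,0, 0,0,0,0,0,0,0]'
python3 -m pendant '[0,0,0,0,0,0,0, 0,0,0,0,0,0,0, 0,0,0,0,0,0,0, 0,0,0,0,0,0,0, 0,0,0,0,0,0,0]'
python3 - <<'E'
from h import *
o=tool(); print(o); c=cams.capture("wrist"); cv2.imwrite("pics/w18.png",c["color"][:,:,::-1]);np.savez("w18.npz",t=o["p"],**{k:np.array(v) for k,v in c.items()})
c=cams.capture("scene"); crop(c,270,430,120,270,4,"s18.png")
E
```

```text
time_s: 21.15
ee_pos: [394.5, -236.6, -1.6]
eef_rot: [0.998, -0.059, -0.001, -0.001]
contact_force: [-0.3, -0.4, -0.5]
width: -0.5
time_s: 21.65
ee_pos: [395.6, -237.3, 0.5]
eef_rot: [0.998, -0.059, 0.0, 0.0]
contact_force: [0.0, 0.7, -0.3]
width: -0.3
{'t': 21.65, 'p': array([ 395.6, -237.3,    0.5]), 'yaw_y': np.float64(-96.76), 'z': array([ 0.001, -0.   , -1.   ]), 'F': array([ 0. ,  0.7, -0.3]), 'w': -0.3, 'j': array([ 0.45,  0.4 , -0.06,  2.23,  0.04,  0.51, -1.33])}
```

View pics/w18.png

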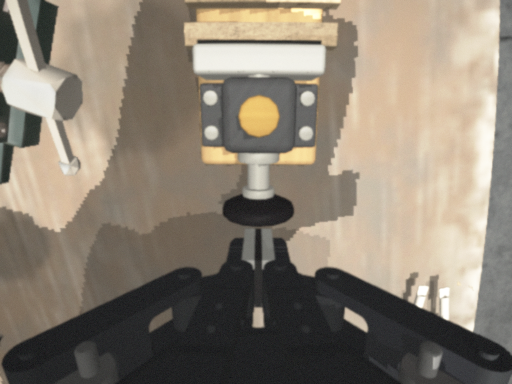

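View pics/s18.png

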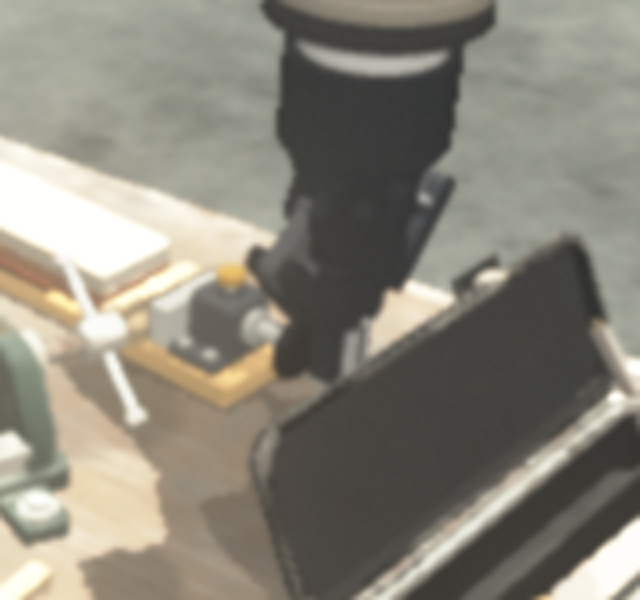

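Fingers are aligned behind the knob. Pushing along the holder's +x in small steps, watching force.

```bash
python3 -m pendant '[0,0,0,0.0132,-0.0016,0,0, 0,0,0,0.0132,-0.0016,0,0, 0,0,0,0.0132,-0.0016,0,0, 0,0,0,0,0,0,0, 0,0,0,0,0,0,0]'
python3 -m pendant '[0,0,0,0.0066,-0.0008,0,0, 0,0,0,0.0066,-0.0008,0,0, 0,0,0,0,0,0,0, 0,0,0,0,0,0,0, 0,0,0,0,0,0,0]'
python3 -c "
from h import *
print(tool())"
```

```text
time_s: 22.25
ee_pos: [401.3, -237.8, -0.1]
eef_rot: [0.998, -0.059, -0.0, -0.0]
contact_force: [0.2, -0.3, -0.5]
width: 0.3
time_s: 22.75
ee_pos: [403.3, -238.1, -0.0]
eef_rot: [0.998, -0.059, 0.0, -0.0]
contact_force: [0.1, -0.4, 0.1]
width: 0.1
{'t': 22.75, 'p': array([ 403.3, -238.1,   -0. ]), 'yaw_y': np.float64(-96.76), 'z': array([ 0.,  0., -1.]), 'F': array([ 0.1, -0.4,  0.1]), 'w': 0.1, 'j': array([ 0.44,  0.41, -0.05,  2.22,  0.04,  0.51, -1.34])}
```

```bash
python3 -m pendant '[0,0,0,0.0066,-0.0008,0,0, 0,0,0,0,0,0,0, 0,0,0,0,0,0,0, 0,0,0,0,0,0,0, 0,0,0,0,0,0,0]'
python3 -m pendant '[0,0,0,0.0066,-0.0008,0,0, 0,0,0,0,0,0,0, 0,0,0,0,0,0,0, 0,0,0,0,0,0,0, 0,0,0,0,0,0,0]'
python3 -m pendant '[0,0,0,0.0066,-0.0008,0,0, 0,0,0,0,0,0,0, 0,0,0,0,0,0,0, 0,0,0,0,0,0,0, 0,0,0,0,0,0,0]'
```

```text
time_s: 23.25
ee_pos: [404.1, -238.2, -0.1]
eef_rot: [0.998, -0.059, -0.0, -0.0]
contact_force: [-2.5, 0.1, 1.2]
width: 0.1
time_s: 23.75
ee_pos: [405.2, -238.3, -0.1]
eef_rot: [0.998, -0.059, 0.0, -0.0]
contact_force: [-1.2, -1.2, 0.3]
width: 0.0
time_s: 24.25
ee_pos: [406.2, -238.5, -0.1]
eef_rot: [0.998, -0.059, 0.0, -0.0]
contact_force: [-1.6, -0.4, -0.5]
width: -0.4
```

```bash
python3 -m pendant '[0,0,0,0.0066,-0.0008,0,0, 0,0,0,0.0066,-0.0008,0,0, 0,0,0,0.0066,-0.0008,0,0, 0,0,0,0,0,0,0, 0,0,0,0,0,0,0]'
python3 -m pendant '[0,0,0,0.0066,-0.0008,0,0, 0,0,0,0.0066,-0.0008,0,0, 0,0,0,0.0066,-0.0008,0,0, 0,0,0,0,0,0,0, 0,0,0,0,0,0,0]'
python3 - <<'E'
from h import *
o=tool(); print(o); c=cams.capture("wrist"); cv2.imwrite("pics/w19.png",c["color"][:,:,::-1])
E
```

```text
time_s: 24.75
ee_pos: [409.2, -238.8, -0.1]
eef_rot: [0.998, -0.059, 0.0, -0.0]
contact_force: [-2.9, -0.8, -0.7]
width: -0.0
time_s: 25.25
ee_pos: [412.3, -239.2, -0.0]
eef_rot: [0.998, -0.059, 0.0, -0.0]
contact_force: [-2.6, 0.2, 0.5]
width: -0.0
{'t': 25.25, 'p': array([ 412.3, -239.2,   -0. ]), 'yaw_y': np.float64(-96.75), 'z': array([ 0.,  0., -1.]), 'F': array([-2.6,  0.2,  0.5]), 'w': -0.0, 'j': array([ 0.44,  0.42, -0.05,  2.2 ,  0.04,  0.52, -1.34])}
```

View pics/w19.png

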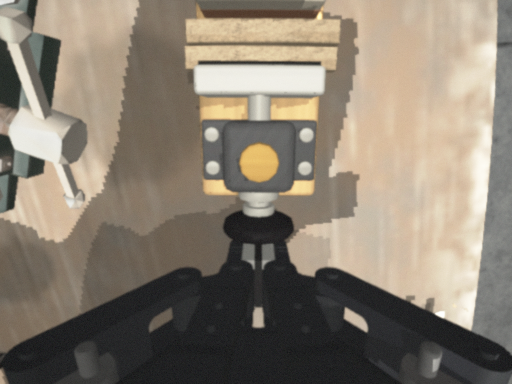

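The jaw has moved about 8.5 mm and the strips are side by side and still square. Continuing in 1 mm steps.

```bash
python3 -m pendant '[0,0,0,0.0066,-0.0008,0,0, 0,0,0,0.0066,-0.0008,0,0, 0,0,0,0,0,0,0, 0,0,0,0,0,0,0, 0,0,0,0,0,0,0]'
python3 -m pendant '[0,0,0,0.0066,-0.0008,0,0, 0,0,0,0,0,0,0, 0,0,0,0,0,0,0, 0,0,0,0,0,0,0, 0,0,0,0,0,0,0]'
```

```text
time_s: 25.8
ee_pos: [414.2, -239.4, -0.0]
eef_rot: [0.998, -0.059, 0.0, -0.0]
contact_force: [-3.1, -0.4, 0.2]
width: -0.0
time_s: 26.3
ee_pos: [415.1, -239.6, -0.0]
eef_rot: [0.998, -0.059, 0.0, -0.0]
contact_force: [-2.9, -0.5, -0.3]
width: -0.2
```

```bash
python3 -m pendant '[0,0,0,0.0066,-0.0008,0,0, 0,0,0,0,0,0,0, 0,0,0,0,0,0,0, 0,0,0,0,0,0,0, 0,0,0,0,0,0,0]'
```

```text
time_s: 26.8
ee_pos: [416.0, -239.6, -0.1]
eef_rot: [0.998, -0.059, -0.0, -0.0]
contact_force: [-4.3, -0.2, 1.3]
width: -0.1
```

```bash
python3 -m pendant '[0,0,0,0.0033,-0.0004,0,0, 0,0,0,0,0,0,0, 0,0,0,0,0,0,0, 0,0,0,0,0,0,0, 0,0,0,0,0,0,0]'
```

```text
time_s: 27.3
ee_pos: [416.4, -239.7, -0.1]
eef_rot: [0.998, -0.059, -0.0, -0.0]
contact_force: [-5.5, -0.7, 2.1]
width: 0.1
```

```bash
python3 -m pendant '[0,0,0,0.0033,-0.0004,0,0, 0,0,0,0,0,0,0, 0,0,0,0,0,0,0, 0,0,0,0,0,0,0, 0,0,0,0,0,0,0]'
```

```text
time_s: 27.8
ee_pos: [416.9, -239.8, -0.1]
eef_rot: [0.998, -0.059, -0.0, -0.0]
contact_force: [-6.1, -0.6, 2.3]
width: -0.0
```

```bash
python3 -m pendant '[0,0,0,0.0033,-0.0004,0,0, 0,0,0,0,0,0,0, 0,0,0,0,0,0,0, 0,0,0,0,0,0,0, 0,0,0,0,0,0,0]'
```

```text
time_s: 28.3
ee_pos: [416.9, -239.8, -0.1]
eef_rot: [0.998, -0.059, -0.001, -0.0]
contact_force: [-7.4, 0.2, 4.1]
width: 0.2
```

```bash
python3 -m pendant '[0,0,0,0.0066,-0.0008,0,0, 0,0,0,0,0,0,0, 0,0,0,0,0,0,0, 0,0,0,0,0,0,0, 0,0,0,0,0,0,0]'
```

```text
time_s: 28.8
ee_pos: [416.8, -239.8, -0.3]
eef_rot: [0.998, -0.059, -0.001, -0.0]
contact_force: [-13.0, 0.3, 8.6]
width: 0.1
```

```bash
python3 -m pendant '[0,0,0,0.0066,-0.0008,0,0, 0,0,0,0,0,0,0, 0,0,0,0,0,0,0, 0,0,0,0,0,0,0, 0,0,0,0,0,0,0]'
python3 - <<'E'
from h import *
o=tool(); print(o); c=cams.capture("wrist"); crop(c,160,360,0,270,2.2,"w20c.png");np.savez("w20.npz",t=o["p"],**{k:np.array(v) for k,v in c.items()})
c=cams.capture("scene"); crop(c,220,400,120,270,4,"s20.png")
E
```

```text
time_s: 29.3
ee_pos: [416.8, -239.7, -0.4]
eef_rot: [0.998, -0.059, -0.002, -0.0]
contact_force: [-16.9, 0.4, 12.6]
width: 0.2
{'t': 29.3, 'p': array([ 4.168e+02, -2.397e+02, -4.000e-01]), 'yaw_y': np.float64(-96.8), 'z': array([-0.004,  0.001, -1.   ]), 'F': array([-16.9,   0.4,  12.6]), 'w': 0.2, 'j': array([ 0.43,  0.43, -0.05,  2.18,  0.04,  0.53, -1.34])}
```

View pics/w20c.png

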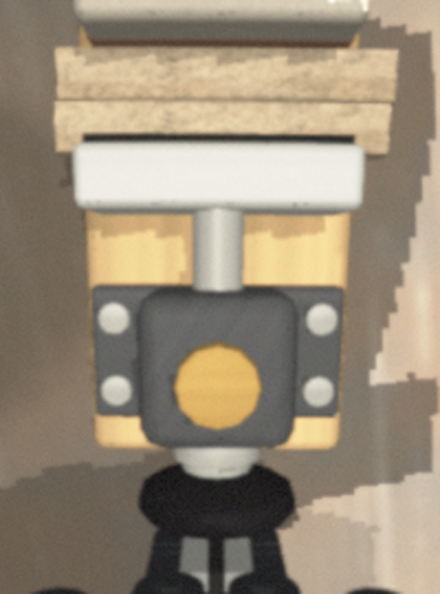

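View pics/s20.png

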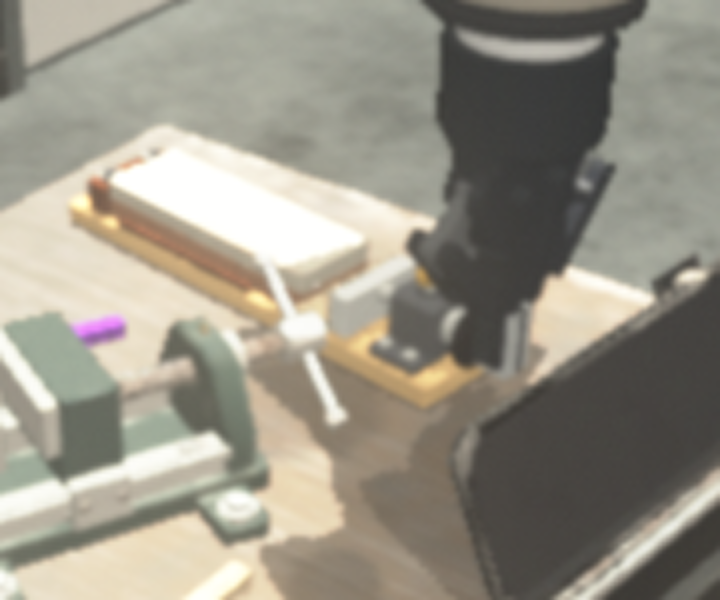

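```bash
python3 - <<'E'
from h import *
d=np.load("w20.npz"); c={k:d[k] for k in d.files}; c["k1"]=float(c["k1"])
a=np.radians(-6.75); A=np.array([np.cos(a),np.sin(a)]); N=np.array([-A[1],A[0]])
t=d["t"][:2]
f=lambda x,y,z:(lambda P:(((P[:2]-t)@A).round(1),((P[:2]-t)@N).round(1)))(w(c,160+x/2.2-.27,0+y/2.2-.27,z))
for n,x,y,z in [("A FL",57,47,23),("A FR",396,50,23),("A/B",55,100,23),("A/BR",392,103,23),("jawF",218,143,39),("jawB",218,205,39),("B BL",56,151,23),("B BR",386,153,23),("block F",218,287,46),("bdnear",110,447,14),("stone bot",218,40,39),("stonetop",218,14,39)]: print(n,f(x,y,z))
o=ctrl.get_obs(); print(o["moment"],o["contact_force"])
E
```

```text
A FL (np.float64(107.4), np.float64(31.4))
A FR (np.float64(106.8), np.float64(-35.6))
A/B (np.float64(97.5), np.float64(32.3))
A/BR (np.float64(96.9), np.float64(-35.4))
jawF (np.float64(86.8), np.float64(-0.4))
jawB (np.float64(76.1), np.float64(-0.4))
B BL (np.float64(87.8), np.float64(32.6))
B BR (np.float64(87.4), np.float64(-34.7))
block F (np.float64(61.7), np.float64(-0.3))
bdnear (np.float64(21.8), np.float64(25.7))
stone bot (np.float64(103.8), np.float64(-0.4))
stonetop (np.float64(108.0), np.float64(-0.4))
[0.24819323 3.51936714 0.01531473] [-18.30906572   1.00673164  12.22934983]
```

```bash
python3 -m pendant '[0,0,0,-0.003,0,0,0, 0,0,0,0,0,0.002,0, 0,0,0,0,0,0,0, 0,0,0,0,0,0,0, 0,0,0,0,0,0,0]'
python3 -m pendant '[0,0,0,0,0,0,0, 0,0,0,0,0,0,0, 0,0,0,0,0,0,0, 0,0,0,0,0,0,0, 0,0,0,0,0,0,0]'
python3 - <<'E'
from h import *
print(tool()); c=cams.capture("top"); crop(c,260,330,115,255,4,"t21.png")
E
```

```text
time_s: 29.9
ee_pos: [416.8, -239.7, -0.3]
eef_rot: [0.998, -0.059, -0.002, -0.0]
contact_force: [-12.8, 0.8, 3.5]
width: 0.0
time_s: 30.4
ee_pos: [416.9, -239.7, -0.3]
eef_rot: [0.998, -0.059, -0.002, -0.0]
contact_force: [-13.4, 0.7, 4.3]
width: -0.0
{'t': 30.4, 'p': array([ 4.169e+02, -2.397e+02, -3.000e-01]), 'yaw_y': np.float64(-96.79), 'z': array([-0.004,  0.001, -1.   ]), 'F': array([-13.4,   0.7,   4.3]), 'w': -0.0, 'j': array([ 0.43,  0.43, -0.05,  2.19,  0.04,  0.53, -1.34])}
```

View pics/t21.png

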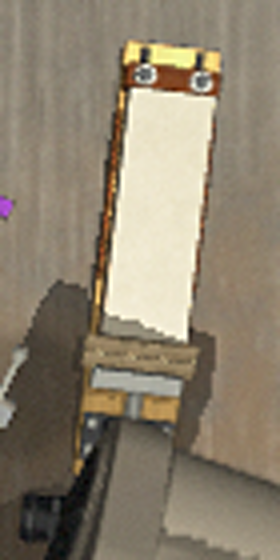

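The push is steady at 13 N. The top view shows the stone against the end stop and the two strips tight between stone and jaw. Handing in.

```bash
python3 -c "
from h import *
print(ctrl.finish_job()); print(tool())"
```

```text
the job is handed in; nothing more can be done
None
the job is handed in; nothing more can be done
```

I laid two plain strips crosswise in the gap and pushed the knob in until strips and stone were squeezed against the end stop. I handed the job in at 30.4 s with the fingers still pushing; no verdict was reported.

**Last checks**
- **Jaw travel:** the tool stopped about 13 mm past where it first touched the knob. That is short of the 16 mm hard stop and the 15.3 mm limit, and pushing harder moved it no further. I worked it out from the tool position; the camera only gave a rough 10 mm, or about 13.5 mm after correcting an offset I had seen earlier.
- **Push:** about 13 N and steady. It peaked at about 18 N, and I eased it back.
- **Strips:** the wrist camera showed both strips tight against each other and the jaw, square to the board and about 2 mm off centre.
- **Stone:** it looked flat and touching the end stop. Its force on the stop could not be read directly; I estimate 8 to 10 N from the push minus the spring and friction.

**What went wrong:** my first grasp closed above the strip, because the open finger tips stand farther back than I had reckoned. I went lower and picked it up on the second try. I did not touch the purple look-alike, and the third strip was not needed.

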